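Gauge two blind bores and set the matching support posts

ROBOT

A 7-joint arm with a two-finger parallel gripper is mounted at the origin on a cart in front of the work surface, level with it; the furniture and walls round the work are solid. World frame = base frame: x ahead of the robot, y to its left, z up, the work surface at z = 0. Lengths are in m, angles in rad, forces in N, time in s.
With the tool pointing down it reaches from about 0.4 to 0.875 m from the base axis. Payload 4.4 kg.
Tool frame: the origin (TCP) lies on the centre line of the jaws, within the pads' length; the fingertips stand 22 mm ahead of it and the grasp point (between the pads) lies 3 mm ahead of it; z points along the fingers, y is the line along which they close (so a half turn about z gives the same grasp; the last joint's range is limited). The gripper opens to 85 mm and grips with 20 to 120 N. Pads are 22 mm wide; open, the fingers measure 114 mm over their backs; the gripper's body (76 mm by 85 mm) begins 54 mm behind the grasp point. The pads swing forward as they close: fully open they stand 13 mm farther back than shut.
Start: joints at [-1.19, 0.628, 0.038, 1.517, -0.027, 0.996, -0.02], TCP at [0.281, 0.586, 0.253] pointing down, gripper open.
Joint ranges: [-3.06, 3.06], [-0.37, 2.12], [-1.25, 1.32], [0.18, 2.47], [-1.1, 4.24], [0.23, 1.98], [-2.94, 2.94]. Speed limits (rad/s): [2.57, 2.57, 3.14, 3.14, 3.14, 3.14, 3.14].

INTERFACE

Orientations are given as a unit quaternion [x, y, z, w].
In Python, from workcell import arm gives the robot as it stands.
- The arm moves only by the tool send_rows, never from a script. Its argument "deltas" is one flat list of numbers, 4 for each row, row after row: the shift along the tool's x, y, z each as a share of 0.02 m, from -1 to 1, then the turn about the tool's z as a share of 0.08 rad, from -1 to 1. In form: [tx, ty, tz, turn, tx, ty, tz, turn, ...]. A call has exactly 5 rows; each row shifts and turns the commanded pose from where the row before left it, along the tool's axes as they then stand; what a row does not reach is not made up. A row lasts 1/8 s, in which the tool goes at most 62.5 mm and 10.7 degrees, less where a joint would pass 70% of its speed; a pose out of reach is approached as far as the arm can. A call with a number of a shift or a turn outside -1 to 1 is refused whole. A call with a gripper value outside its range is refused whole. "jaw" is the closure in counts, from 0 (fully open) to 255 (shut), set as the call begins (left out, the last holds). The fingers move at their own pace and stop on an object; "squeeze" is the grip in N (left out, the last holds). Time passes only in rows, so rows that do not move let the fingers close, or fill a call up. It gives the time, the measured TCP pose, the force, the opening and the grip force at its end, in the units of the state.
- arm.get_state(): the state, without advancing time (a new reading comes with each control period).
- arm.grab_frame(name): name is "side" or "top" or "wrist"; returns (picture, depth): 400x640x3 uint8, red, green, blue; 400x640 float32, m along the optical axis (not along the pixel's ray), 0 where there is no reading.
- arm.camera_params(name): a dict with "K" (3x3 intrinsics, pixels), "extrinsics" (4x4, takes a point from world to camera coordinates). Camera axes: x right, y down, z forward; pixel columns grow to the right and rows downward; lengths in m; the calibration is good to about 2 mm. A picture is of the moment at which its call begins: read the wrist's pose just before it. camera_params takes no time and is no camera call; for the wrist camera it gives the pose at the moment of the call.
- arm.close_job(): hands the job in; it is judged then, once.
Trained networks look in the newest picture that a camera, given by its name, has taken for a name from the list of things; names that differ only in an ending like _2 or _b are one class to them, and where a whole thing is asked for, a point or a joint stands for the part that bears it (a point fixed in the world has none). Each returns a list of dicts, best first, with "conf" (0 to 1); they miss things now and then, are a little off and sometimes report something else, mostly with a low value. They report only what shows in the picture. A call takes as long as a camera call.
- arm.cut_out(camera, label): "mask" (400x640 bool, what is visible of it) and "extent" ([left, top, width, height] in pixels, round what is visible of it).
The state is a dict: "time": time; "joints": joint angles; "joint_velocities": joint speeds; "tau": joint torques, N m; "position": TCP position; "orientation": TCP orientation; "force": force on the tool from outside, world axes, zero at the start; "moment": the same for the moment, N m; "finger_gap": finger opening in m; "grip_force": force on a finger pad.
Only numpy, scipy, OpenCV 4.12 (cv2) and the standard library are available. Lean on these libraries where they do the work, as an engineer would, in place of code of your own. Each camera call takes 0.05 s, during which the arm holds its last target. There are 200 camera calls.

TASK

Get the drilled beam ready to carry a panel. First clear every wood offcut lying on the beam or on the bench in front of it into the plywood bin; then take the depth rod from its stand and touch the bottom of the beam's left hole with it, then of the right hole, to learn how deep each one is, and hang the rod back in its stand. Into each hole put the one post that then stands 40 mm above the top of the beam, upright and touching the bottom; leave the spare post in the rack and the tape measure, masking tape roll and glue bottle where they are.

Things in the scene. Friction and masses are not known exactly. Their poses are not given: they have to be found in the camera images.
- beam: timber beam screwed to the bench (cannot move), 90 mm (its x) by 280 mm (its y, left-right) by 75 mm high, steel angle brackets at both ends; origin at the centre of its underside, z up. Two blind round bores 24 mm wide in its top, 3 mm chamfer. The two differ in depth: each is 30, 45 or 60 mm deep, drawn anew at every start and not to be seen in these readings
- bore_left (a point): centre of the mouth of the left bore (robot's left, +y), level with the beam's top; axes as the beam's
- bore_right (a point): centre of the mouth of the right bore, level with the beam's top; axes as the beam's
- rod: depth rod, 0.1 to 0.15 kg; origin at its lower tip, z along the rod towards the handle. Steel shaft 10 mm thick and 90 mm long with a dark ring every 15 mm, then a collar 36 mm wide and 6 mm thick (90 to 96 mm from the tip), then the square handle. It hangs upright in the stand, its collar resting on the stand's top
- rod_handle (a point): centre of the rod's square wooden handle, 22 by 22 mm and 60 mm tall, 126 mm above the tip; x and y axes square to its flat sides
- rod_stand_mouth (a point): centre of the mouth of the rod stand's hole: a fixed wooden block 70 by 70 by 100 mm high with a 16 mm hole, 96 mm deep, in its top; the point is level with the block's top
- rack: fixed plywood rack, 70 mm (its x) by 210 mm (its y) by 22 mm high, with three round pockets 26 mm wide and 14 mm deep (pocket floor 8 mm above the bench) in a row along its y at -70, 0 and +70 mm; origin at the centre of its underside
- bin: open plywood box for offcuts, fixed, 200 by 200 by 70 mm high, walls and floor 6 mm; origin at the centre of its underside, x and y axes square to its sides
- post_short_mid (a point): centre (half-way up) of the short steel post, a round bar 20 mm thick and 70 mm long, z along it, standing in a pocket of the rack; 0.09 kg
- post_short: the same short post, origin at the centre of its foot
- post_medium_mid (a point): centre (half-way up) of the medium steel post, a round bar 20 mm thick and 85 mm long, z along it, standing in a pocket of the rack; 0.09 kg
- post_medium: the same medium post, origin at the centre of its foot
- post_long_mid (a point): centre (half-way up) of the long steel post, a round bar 20 mm thick and 100 mm long, z along it, standing in a pocket of the rack; 0.09 kg
- post_long: the same long post, origin at the centre of its foot
- offcut_flat_mid (a point): centre (half-way up) of a flat timber offcut, 59 mm (its x) by 144 mm (its y) by 19 mm high, at first on the beam; may be absent; 0.05 to 0.09 kg
- offcut_flat: the same offcut, origin at the centre of its underside
- offcut_block_1_mid (a point): centre (half-way up) of a timber offcut block, 95 mm (its x) by 53 mm (its y) by 38 mm high, at first on the beam; may be absent; 0.05 to 0.09 kg
- offcut_block_1: the same offcut, origin at the centre of its underside
- offcut_block_2_mid (a point): centre (half-way up) of a timber offcut block, 95 mm (its x) by 53 mm (its y) by 38 mm high, at first on the bench in front of the beam; may be absent; 0.05 to 0.09 kg
- offcut_block_2: the same offcut, origin at the centre of its underside
- tape_measure: tape measure, 63 by 86 by 62 mm, bystander; origin at the centre of its underside
- masking_roll: roll of masking tape lying flat, 104 mm wide, 25 mm high, bystander; origin at the centre of its underside
- glue_bottle: glue bottle, 58 mm wide, 159 mm high, bystander; origin at the centre of its underside

How it is judged:
On the way, in this order (a step that is already met when the one before it is completed fails the run):
1. every offcut lies in the bin (x of offcut_flat_mid in the frame of bin between -0.094 and 0.094 m and y of offcut_flat_mid in the frame of bin between -0.094 and 0.094 m and z of offcut_flat_mid in the frame of bin between -0.01 and 0.11 m and linear speed of each of offcut_flat, offcut_block_1, offcut_block_2 below 0.03 m/s and x of offcut_block_1_mid in the frame of bin between -0.094 and 0.094 m and y of offcut_block_1_mid in the frame of bin between -0.094 and 0.094 m and z of offcut_block_1_mid in the frame of bin between -0.01 and 0.11 m and x of offcut_block_2_mid in the frame of bin between -0.094 and 0.094 m and y of offcut_block_2_mid in the frame of bin between -0.094 and 0.094 m and z of offcut_block_2_mid in the frame of bin between -0.01 and 0.11 m), for 0.2 s.
2. the depth rod's tip touches the bottom of the left bore (horizontal distance between rod and bore_left below 0.012 m and z of rod in the frame of bore_left below -0.024 m and angle between rod's own z axis and vertical below 0.2 rad and (contact force between rod and plug_a above 0.3 N or contact force between rod and plug_b above 0.3 N or contact force between rod and plug_c above 0.3 N)), for 0.2 s.
3. the depth rod's tip touches the bottom of the right bore (horizontal distance between rod and bore_right below 0.012 m and z of rod in the frame of bore_right below -0.024 m and angle between rod's own z axis and vertical below 0.2 rad and (contact force between rod and plug_a above 0.3 N or contact force between rod and plug_b above 0.3 N or contact force between rod and plug_c above 0.3 N)), for 0.2 s.
At the end, for the whole second after the job is handed in: Offcuts at rest in the bin; in each bore one post, within 6 mm of centre and 0.1 rad of upright, top 40 mm (+-5) above the beam; spare post standing in a rack pocket; rod hanging in its stand, collar on the top (within 6 mm, 0.1 rad); all at rest (all of step 1 and ((horizontal distance between post_short_mid and bore_left below 0.006 m and z of post_short_mid in the frame of bore_left between 0 and 0.01 m and angle between post_short_mid's own z axis and vertical below 0.1 rad) or (horizontal distance between post_medium_mid and bore_left below 0.006 m and z of post_medium_mid in the frame of bore_left between -0.0075 and 0.0025 m and angle between post_medium_mid's own z axis and vertical below 0.1 rad) or (horizontal distance between post_long_mid and bore_left below 0.006 m and z of post_long_mid in the frame of bore_left between -0.015 and -0.005 m and angle between post_long_mid's own z axis and vertical below 0.1 rad)) and ((horizontal distance between post_short_mid and bore_right below 0.006 m and z of post_short_mid in the frame of bore_right between 0 and 0.01 m and angle between post_short_mid's own z axis and vertical below 0.1 rad) or (horizontal distance between post_medium_mid and bore_right below 0.006 m and z of post_medium_mid in the frame of bore_right between -0.0075 and 0.0025 m and angle between post_medium_mid's own z axis and vertical below 0.1 rad) or (horizontal distance between post_long_mid and bore_right below 0.006 m and z of post_long_mid in the frame of bore_right between -0.015 and -0.005 m and angle between post_long_mid's own z axis and vertical below 0.1 rad)) and ((horizontal distance between post_short_mid and bore_left below 0.006 m and z of post_short_mid in the frame of bore_left between 0 and 0.01 m and angle between post_short_mid's own z axis and vertical below 0.1 rad) or (horizontal distance between post_short_mid and bore_right below 0.006 m and z of post_short_mid in the frame of bore_right between 0 and 0.01 m and angle between post_short_mid's own z axis and vertical below 0.1 rad) or (x of post_short_mid in the frame of rack between -0.03 and 0.03 m and y of post_short_mid in the frame of rack between -0.09 and 0.09 m and z of post_short_mid in the frame of rack between 0.037 and 0.049 m and angle between post_short_mid's own z axis and vertical below 0.2 rad)) and ((horizontal distance between post_medium_mid and bore_left below 0.006 m and z of post_medium_mid in the frame of bore_left between -0.0075 and 0.0025 m and angle between post_medium_mid's own z axis and vertical below 0.1 rad) or (horizontal distance between post_medium_mid and bore_right below 0.006 m and z of post_medium_mid in the frame of bore_right between -0.0075 and 0.0025 m and angle between post_medium_mid's own z axis and vertical below 0.1 rad) or (x of post_medium_mid in the frame of rack between -0.03 and 0.03 m and y of post_medium_mid in the frame of rack between -0.09 and 0.09 m and z of post_medium_mid in the frame of rack between 0.0445 and 0.0565 m and angle between post_medium_mid's own z axis and vertical below 0.2 rad)) and ((horizontal distance between post_long_mid and bore_left below 0.006 m and z of post_long_mid in the frame of bore_left between -0.015 and -0.005 m and angle between post_long_mid's own z axis and vertical below 0.1 rad) or (horizontal distance between post_long_mid and bore_right below 0.006 m and z of post_long_mid in the frame of bore_right between -0.015 and -0.005 m and angle between post_long_mid's own z axis and vertical below 0.1 rad) or (x of post_long_mid in the frame of rack between -0.03 and 0.03 m and y of post_long_mid in the frame of rack between -0.09 and 0.09 m and z of post_long_mid in the frame of rack between 0.052 and 0.064 m and angle between post_long_mid's own z axis and vertical below 0.2 rad)) and horizontal distance between rod and rod_stand_mouth below 0.006 m and z of rod in the frame of rod_stand_mouth between -0.096 and -0.084 m and angle between rod's own z axis and vertical below 0.1 rad and linear speed of each of rod, post_short, post_medium, post_long below 0.02 m/s); the robot touches nothing.
It fails at once if a bystander (tape measure, masking tape roll, glue bottle) is moved more than 50 mm (distance of any of tape_measure, masking_roll, glue_bottle from where it was at the start of the episode above 0.05 m).
It fails at once if the glue bottle is tipped over (angle between glue_bottle's own z axis and vertical above 0.6 rad).
Of offcut_flat, offcut_block_1, offcut_block_2 only 2 to 3 are there at a start; the rules pass over those that are not, and their reading is None.
At some moment in a run one of offcut_flat, offcut_block_1, offcut_block_2 may be knocked a few centimetres aside while the robot is not near it.
It also fails if it takes over 208 s, if anything falls off the work surface, if the arm or the gripper's body presses on something with over 40 N, if the wrist force passes 120 N, or if a joint passes its speed limit or range.

## Working session

There is one attempt and no reset: what is moved stays moved. The work goes in short steps, Python scripts to look and compute and a tool call to move; the robot and the scene stay as the last step left them, time stands still between calls to the robot, and variables do not carry over. Pictures are saved under pics/ and viewed, at most 14 in all, crops included, and the job is handed in when it is done.

Besides the shell and the picture viewer there is one more tool, called after "Emit:" in YAML: its name, and indented under it one key for each argument. send_rows: Moves the arm, as the interface text tells. Its arguments: {"type":"object","properties":{"deltas":{"type":"array","items":{"type":"number"}},"jaw":{"type":"number"},"squeeze":{"type":"number"}},"required":["deltas"]}

```bash
ls; mkdir -p pics
cat > h.py <<'E'
import numpy as np, cv2
from workcell import arm
def grab(n):
    p=arm.camera_params(n); im,d=arm.grab_frame(n); return im,d,np.array(p['K']),np.array(p['extrinsics'])
def save(im,f): cv2.imwrite('pics/'+f,im[:,:,::-1])
def world(d,K,E,mask=None):
    v,u=np.nonzero((d>0) if mask is None else (mask&(d>0))); z=d[v,u]
    c=np.stack([(u-K[0,2])/K[0,0]*z,(v-K[1,2])/K[1,1]*z,z,np.ones_like(z)])
    return (np.linalg.inv(E)@c)[:3].T
def proj(P,K,E):
    c=E@np.append(P,1); return (K@c[:3])[:2]/c[2]
E
python3 - <<'E'
from h import *
for n in('side','top'):
    im,d,K,E=grab(n); save(im,n+'0.png'); np.savez('pics/'+n+'0.npz',im=im,d=d,K=K,E=E)
    print(n,K.round(1).tolist(),E.round(3).tolist())
    for l in ['beam','rod','rod_handle','rack','bin','post_short','post_medium','post_long','offcut_flat','offcut_block_1','tape_measure','masking_roll','glue_bottle']:
        for r in arm.cut_out(n,l):
            if r['conf']<.3: continue
            w=world(d,K,E,r['mask'])
            print(l,round(r['conf'],2),[int(x) for x in r['extent']], np.median(w,0).round(3), np.percentile(w,3,axis=0).round(3),np.percentile(w,97,axis=0).round(3) ) if len(w) else print(l,'nodepth')
print(arm.get_state())
E
```

```text
pics
side [[445.5, 0.0, 319.2], [0.0, 445.5, 200.0], [0.0, 0.0, 1.0]] [[0.849, -0.528, 0.013, -0.507], [-0.224, -0.382, -0.896, 0.203], [0.478, 0.759, -0.443, 1.127], [0.0, 0.0, 0.0, 1.0]]
beam 0.7 [291, 186, 76, 61] [ 0.574 -0.133  0.053] [ 0.554 -0.173  0.004] [0.657 0.098 0.079]
rod 0.73 [303, 206, 16, 27] [ 0.453 -0.183  0.137] [ 0.445 -0.19   0.105] [ 0.468 -0.165  0.169]
rod_handle 0.71 [297, 184, 41, 17] [0.593 0.029 0.095] [ 0.565 -0.033  0.08 ] [0.632 0.093 0.098]
rod_handle 0.58 [301, 205, 18, 27] [ 0.454 -0.183  0.135] [ 0.445 -0.19   0.101] [ 0.486 -0.158  0.169]
rack 0.86 [335, 263, 78, 62] [ 0.502 -0.405  0.023] [ 0.48  -0.481  0.003] [ 0.55  -0.281  0.027]
bin 0.62 [220, 156, 74, 46] [0.521 0.321 0.039] [0.421 0.23  0.005] [0.62  0.434 0.072]
bin 0.36 [298, 182, 40, 21] [0.593 0.031 0.095] [ 0.564 -0.034  0.008] [0.669 0.158 0.098]
bin 0.34 [369, 259, 11, 32] [ 0.513 -0.382  0.059] [ 0.507 -0.387  0.017] [ 0.554 -0.319  0.096]
post_short 0.67 [387, 280, 10, 24] [ 0.513 -0.452  0.054] [ 0.508 -0.456  0.02 ] [ 0.526 -0.439  0.081]
post_short 0.5 [290, 191, 80, 57] [ 0.57
[... 3175 characters left out ...]
'joints': array([-1.18982605,  0.62841711,  0.03851809,  1.51744408, -0.02699386,
        0.99628459, -0.01999509]), 'joint_velocities': array([-0.00087492,  0.00153507, -0.00135485, -0.00039705, -0.00118784,
        0.00023612,  0.00035241]), 'tau': array([-4.68324324e-04, -5.63269722e+01,  1.22538965e+00, -1.93780053e+01,
        1.08747449e-02,  1.68858242e-03,  6.19070022e-07]), 'position': array([0.28082126, 0.58620075, 0.25328852]), 'orientation': array([ 2.21547707e-01,  9.75149534e-01, -1.48834904e-05, -1.28296963e-05]), 'force': array([-0.40480197,  0.50332774,  0.55351036]), 'moment': array([0.00883753, 0.01887998, 0.0552258 ]), 'grip_force': 0.0, 'finger_gap': 0.08536377695439375}
```

View pictures.

View pics/side0.png

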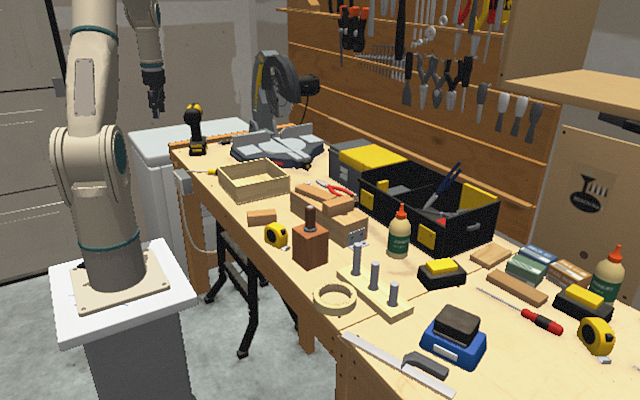

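View pics/top0.png

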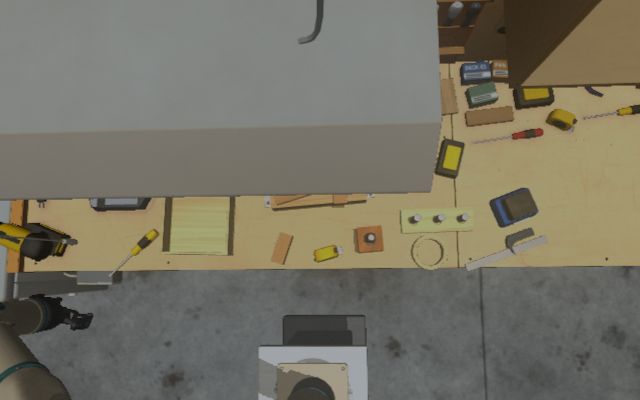

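The side view shows the rod stand at about (310,240), the rack with three posts at (375,285), and the bin at (252,178). The flat offcut and one block lie on the beam at (330,195), and block 2 is on the bench at (262,216). In the top view a shelf hides most of the beam. I'll move over the beam and use the wrist camera.

Emit:
send_rows:
  deltas: [0, 0, -1, -1, 0, 0, -1, -1, 0, 0, -1, -1, 0, 0, -1, -1, 0, 0, -1, -1]
  jaw: 0
  squeeze: 40

```text
time: 2.02
position: [0.2808, 0.5861, 0.354]
orientation: [0.022, 1.0, -0.0, 0.0]
force: [0.5, -0.5, 0.4]
finger_gap: 0.0856
grip_force: 0.0
```

Emit:
send_rows:
  deltas: [0, 0, 0, -0.58, -0.4, -1, 0, 0, -0.4, -1, 0, 0, -0.4, -1, 0, 0, -0.4, -1, 0, 0]

```text
time: 2.65
position: [0.3131, 0.5054, 0.3533]
orientation: [0.0, 1.0, 0.0, 0.0]
force: [0.8, -0.2, 0.1]
finger_gap: 0.085
grip_force: 0.0
```

Emit:
send_rows:
  deltas: [-0.3, -1, 0, 0, -0.3, -1, 0, 0, -0.3, -1, 0, 0, -0.3, -1, 0, 0, -0.3, -1, 0, 0]

```text
time: 3.28
position: [0.3431, 0.4049, 0.3534]
orientation: [0.0, 1.0, 0.0, 0.0]
force: [0.6, -0.2, 0.2]
finger_gap: 0.0852
grip_force: 0.0
```

Emit:
send_rows:
  deltas: [-0.3, -1, 0, 0, -0.3, -1, 0, 0, -0.3, -1, 0, 0, -0.3, -1, 0, 0, -0.3, -1, 0, 0]

```text
time: 3.9
position: [0.373, 0.3048, 0.3533]
orientation: [0.0, 1.0, 0.0, 0.0]
force: [0.2, -0.7, -1.1]
finger_gap: 0.0855
grip_force: 0.0
```

Emit:
send_rows:
  deltas: [-0.3, -1, 0, 0, -0.3, -1, 0, 0, -0.3, -1, 0, 0, -0.3, -1, 0, 0, -0.3, -1, 0, 0]

```text
time: 4.53
position: [0.4028, 0.2048, 0.3534]
orientation: [0.0, 1.0, 0.0, 0.0]
force: [-0.6, 0.0, -0.1]
finger_gap: 0.0849
grip_force: 0.0
```

Emit:
send_rows:
  deltas: [-0.3, -1, 0, 0, -0.3, -1, 0, 0, -0.3, -1, 0, 0, -0.3, -1, 0, 0, -0.3, -1, 0, 0]

```text
time: 5.15
position: [0.4326, 0.1049, 0.3533]
orientation: [0.0, 1.0, 0.0, 0.0]
force: [-0.2, 0.2, 0.4]
finger_gap: 0.0855
grip_force: 0.0
```

```bash
cat >> h.py <<'E'
def rect(w,zlo,zhi):
    p=w[(w[:,2]>zlo)&(w[:,2]<zhi)]
    (c,s,a)=cv2.minAreaRect((p[:,:2]*1000).astype(np.float32)); return len(p),np.round(c,1),np.round(s,1),round(a,1),round(float(np.median(p[:,2])),4)
def clean(w,mask_only=None):
    return w
E
python3 - <<'E'
from h import *
s=arm.get_state(); print(s['position'],s['orientation'],s['time'])
im,d,K,E=grab('wrist'); save(im,'w1.png'); print(K,np.linalg.inv(E).round(3))
np.savez('pics/w1.npz',im=im,d=d,K=K,E=E)
for l in ['offcut_flat','offcut_block_1','beam']:
    for r in arm.cut_out('wrist',l):
        if r['conf']<.3: continue
        m=cv2.erode(r['mask'].astype(np.uint8),np.ones((3,3)))>0
        w=world(d,K,E,m); zt=np.percentile(w[:,2],80)
        print(l,round(r['conf'],2),[int(x) for x in r['extent']],rect(w,zt-.006,zt+.006))
E
```

```text
[0.43263358 0.10488861 0.35334607] [2.46037224e-04 9.99999961e-01 9.93209456e-05 8.33655728e-05] 5.15
[[306.31141501   0.         316.78620495]
 [  0.         306.31141501 197.12345596]
 [  0.           0.           1.        ]] [[ 0.001  0.963  0.268  0.364]
 [ 1.    -0.001  0.001  0.104]
 [ 0.001  0.268 -0.963  0.474]
 [ 0.     0.     0.     1.   ]]
offcut_flat 0.83 [219, 251, 95, 57] (2696, array([599.2,  33.8]), array([ 45.7, 137.9]), 15.9, 0.094)
offcut_block_1 0.93 [283, 126, 46, 68] (1485, array([435.6,  86.4]), array([35.2, 88.8]), 70.5, 0.0382)
offcut_block_1 0.8 [154, 251, 36, 37] (297, array([565.4, -98.7]), array([20.7, 39.7]), 48.3, 0.1127)
beam 0.92 [126, 229, 216, 81] (2879, array([605.8, -23.7]), array([ 90.8, 279. ]), 4.3, 0.075)
```

View pics/w1.png

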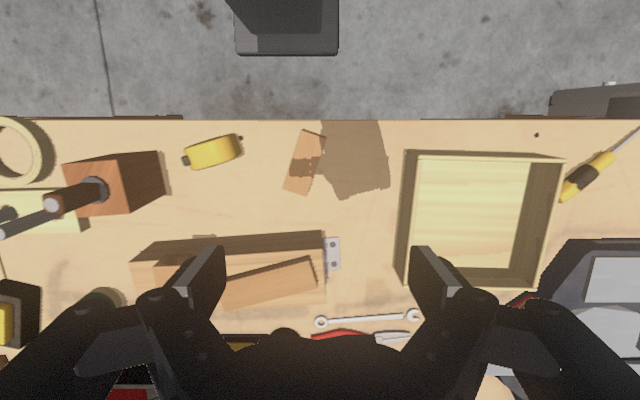

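The wrist view shows the beam at about (228,268) with the flat offcut on it at (270,285). Block 1 is at (170,270), partly behind a finger, block 2 is at (303,162), the bin at (478,215) and the stand at (115,183). I'll refine these from the stored depth.

Run:
```python
from h import *
f=np.load('pics/w1.npz'); w=world(f['d'],f['K'],f['E'])
def box(n,x0,x1,y0,y1,z0,z1):
    p=w[(w[:,0]>x0)&(w[:,0]<x1)&(w[:,1]>y0)&(w[:,1]<y1)]; print(n,rect(p,z0,z1))
box('block2',.36,.52,.02,.16,.028,.05)
box('flat',.53,.68,-.07,.12,.086,.1)
box('block1',.5,.72,-.16,-.03,.106,.125)
box('beamtop',.5,.72,-.25,.15,.068,.081)
box('bin',.37,.66,.2,.47,.06,.08)
box('binfloor',.37,.66,.2,.47,-.005,.015)
box('stand',.38,.53,-.25,-.1,.09,.105)
box('rodtop',.40,.53,-.25,-.1,.155,.19)
for n in('top0','side0'):
    f=np.load(f'pics/{n}.npz'); w=world(f['d'],f['K'],f['E']); print(n)
    box('block2',.36,.52,.02,.16,.028,.05)
    box('flat',.53,.68,-.07,.12,.086,.1)
    box('block1',.5,.72,-.16,-.03,.106,.125)
    box('stand',.38,.53,-.25,-.1,.09,.102)
    box('collar',.38,.53,-.25,-.1,.1025,.109)
    box('rodtop',.40,.53,-.25,-.1,.155,.19)
    box('bin',.37,.66,.2,.47,.06,.08)
    box('tapem',.36,.5,-.12,.0,.04,.08)
```

```text
block2 (1648, array([436.3,  86.2]), array([38.1, 90.1]), 70.9, 0.0382)
flat (2929, array([599.9,  32.8]), array([ 46.4, 140.3]), 16.1, 0.094)
block1 (402, array([572.3, -91.7]), array([30.9, 36.7]), 2.9, 0.1127)
beamtop (3542, array([603.8, -24.4]), array([ 98.2, 283.2]), 1.9, 0.0751)
bin (3099, array([521.3, 336.2]), array([201.6, 201. ]), 88.2, 0.0691)
binfloor (19946, array([518. , 334.9]), array([270. , 283.9]), 90.0, 0.0053)
stand (2436, array([ 457.6, -172.9]), array([70.5, 72.8]), 4.5, 0.0999)
rodtop (572, array([ 457. , -172.3]), array([23. , 22.1]), 87.6, 0.1653)
top0
block2 (402, array([437.8,  85.6]), array([39.3, 89.2]), 71.2, 0.0377)
flat (169, array([574.8,  48.8]), array([ 24. , 100.7]), 1.6, 0.0939)
block1 (123, array([570.7, -92.1]), array([36.7, 23.8]), 89.2, 0.1131)
stand (384, array([ 459.6, -173.5]), array([70.3, 69.8]), 4.5, 0.0991)
collar (132, array([ 459.7, -174.6]), array([67. , 66.5]), 5.7, 0.1044)
rodtop (65, array([ 458.8, -172.9]), array([21.6, 19.1]), 89.6, 0.1668)
bin (456, array([505.5, 336.6]), array([204.5, 167.3]), 89.5, 0.0686)
tapem (283, array([421.1, -46.8]), array([35.1, 68.6]), 17.0, 0.059)
side0
block2 (263, array([438. ,  84.5]), array([49.3, 89.2]), 70.0, 0.0395)
flat (368, array([600.6,  29.1]), array([ 52.1, 142.7]), 15.4, 0.0957)
block1 (265, array([604. , -91.5]), array([92.7, 45.2]), 3.4, 0.1145)
stand (239, array([ 458. , -176.2]), array([72.7, 74.3]), 2.7, 0.0998)
collar (139, array([ 459.1, -176. ]), array([68.4, 71.5]), 4.0, 0.1036)
rodtop (78, array([ 458.3, -176.3]), array([23.6, 21.5]), 86.5, 0.1646)
bin (543, array([522.4, 334.8]), array([211.9, 204.2]), 89.1, 0.0678)
tapem (253, array([420.3, -49. ]), array([37. , 71.7]), 15.2, 0.057)
```

Emit:
send_rows:
  deltas: [-0.22, -0.95, 1, 0, 0, 0, 1, 1, 0, 0, 1, 1, 0, 0, 1, 1, 0, 0, 1, 1]

```text
time: 5.98
position: [0.4368, 0.0885, 0.2527]
orientation: [0.16, 0.987, 0.0, -0.0]
force: [0.0, 1.1, 0.7]
finger_gap: 0.0853
grip_force: 0.0
```

Emit:
send_rows:
  deltas: [0, 0, 1, 0.16, 0, 0, 1, 0, 0, 0, 1, 0, 0, 0, 1, 0, 0, 0, 1, 0]

```text
time: 6.6
position: [0.4369, 0.0886, 0.1527]
orientation: [0.165, 0.986, 0.001, 0.0]
force: [0.7, -0.4, 0.2]
finger_gap: 0.0855
grip_force: 0.0
```

Run:
```python
from h import *
print(arm.get_state()['position'])
im,d,K,E=grab('wrist'); save(im,'w2.png'); w=world(d,K,E)
def box(n,x0,x1,y0,y1,z0,z1):
    p=w[(w[:,0]>x0)&(w[:,0]<x1)&(w[:,1]>y0)&(w[:,1]<y1)]; print(n,rect(p,z0,z1))
box('block2',.36,.52,.02,.16,.028,.05)
```

```text
[0.43692616 0.08859357 0.15271411]
block2 (5149, array([435.8,  86.3]), array([38. , 89.8]), 71.0, 0.0381)
```

View pics/w2.png

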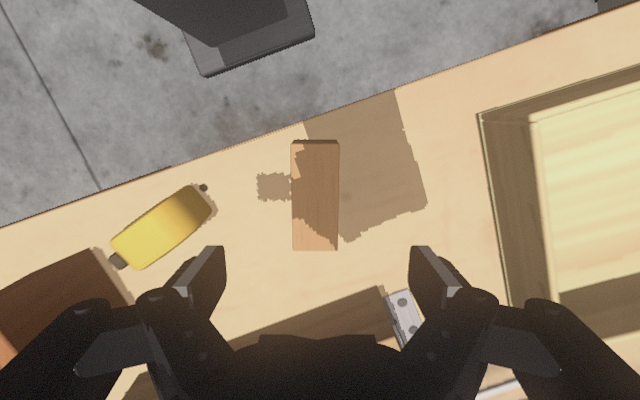

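The block at (315,195) sits between the jaws and lines up with them, so I'll descend and grasp it.

Emit:
send_rows:
  deltas: [0, -0.1, 1, 0, 0, 0, 1, 0, 0, 0, 1, 0, 0, 0, 1, 0, 0, 0, 1, 0]

```text
time: 7.28
position: [0.4339, 0.0873, 0.0606]
orientation: [0.165, 0.986, 0.002, -0.005]
force: [-1.3, -0.2, 0.3]
finger_gap: 0.0856
grip_force: 0.0
```

Emit:
send_rows:
  deltas: [0, 0, 1, 0, 0, 0, 0.13, 0, 0, 0, 0, 0, 0, 0, 0, 0, 0, 0, 0, 0]

```text
time: 7.9
position: [0.4334, 0.0873, 0.0435]
orientation: [0.166, 0.986, 0.002, -0.005]
force: [0.4, -0.1, 0.6]
finger_gap: 0.0855
grip_force: 0.0
```

Emit:
send_rows:
  deltas: [0, 0, 0, 0, 0, 0, 0, 0, 0, 0, 0, 0, 0, 0, 0, 0, 0, 0, 0, 0]
  jaw: 255

```text
time: 8.52
position: [0.4332, 0.087, 0.0433]
orientation: [0.166, 0.986, 0.002, -0.006]
force: [-1.1, 0.8, 6.4]
finger_gap: 0.0371
grip_force: 40.6
```

Emit:
send_rows:
  deltas: [0, 0, 0, 0, 0, 0, -1, 0, 0, 0, -1, 0, 0, 0, -1, 0, 0, 0, -1, 0]

```text
time: 9.15
position: [0.4337, 0.0866, 0.1235]
orientation: [0.166, 0.986, 0.002, -0.006]
force: [0.7, 0.8, -1.1]
finger_gap: 0.0372
grip_force: 40.4
```

Emit:
send_rows:
  deltas: [0, 0, -1, -1, 0, 0, -0.33, -1, 0, 0, 0, -1, 0, 0, 0, -0.8, -0.3, 1, 0, 0]

```text
time: 9.78
position: [0.4404, 0.105, 0.1497]
orientation: [0.016, 1.0, 0.002, -0.006]
force: [-0.0, -0.5, 0.4]
finger_gap: 0.037
grip_force: 40.4
```

Emit:
send_rows:
  deltas: [-0.3, 1, 0, 0, -0.3, 1, 0, 0, -0.3, 1, 0, 0, -0.3, 1, 0, 0, -0.3, 1, 0, 0]

```text
time: 10.4
position: [0.4742, 0.2064, 0.1498]
orientation: [0.015, 1.0, 0.002, -0.005]
force: [0.2, -1.2, -0.6]
finger_gap: 0.0369
grip_force: 40.4
```

Emit:
send_rows:
  deltas: [-0.3, 1, 0, 0, -0.3, 1, 0, 0, -0.3, 1, 0, 0, -0.3, 1, 0, 0, -0.3, 1, 0, 0]

```text
time: 11.02
position: [0.5071, 0.3057, 0.15]
orientation: [0.015, 1.0, 0.002, -0.005]
force: [0.1, -0.5, 0.1]
finger_gap: 0.0372
grip_force: 40.4
```

Emit:
send_rows:
  deltas: [-0.2, 1, 0, 0, -0.2, 1, 0, 0, -0.2, 1, 0, 0, 0, 0.83, 0, 0, 0, 0, 0, 0]

```text
time: 11.65
position: [0.5203, 0.3825, 0.1499]
orientation: [0.014, 1.0, 0.003, -0.006]
force: [0.5, 0.1, -0.2]
finger_gap: 0.0373
grip_force: 40.4
```

Emit:
send_rows:
  deltas: [0, 0, 1, 0, 0, 0, 1, 0, 0, 0, 1, 0, 0, 0, 1, 0, 0, 0, 0.8, 0]

```text
time: 12.28
position: [0.5197, 0.3806, 0.0525]
orientation: [0.015, 1.0, 0.002, -0.006]
force: [0.2, 0.4, -0.9]
finger_gap: 0.0371
grip_force: 40.4
```

Emit:
send_rows:
  deltas: [0, 0, 0, 0, 0, 0, 0, 0, 0, 0, 0, 0, 0, 0, 0, 0, 0, 0, 0, 0]
  jaw: 90

```text
time: 12.9
position: [0.5202, 0.3812, 0.0547]
orientation: [0.015, 1.0, 0.003, -0.005]
force: [0.5, -0.4, 0.3]
finger_gap: 0.0553
grip_force: 0.0
```

Emit:
send_rows:
  deltas: [0, 0, -1, -1, 0, 0, -1, -0.12, 0, 0, -1, 0, 0, 0, -1, 0, 0, 0, -1, 0]

```text
time: 13.52
position: [0.5212, 0.3806, 0.1559]
orientation: [-0.03, 1.0, 0.003, -0.005]
force: [0.2, 0.2, 0.0]
finger_gap: 0.0549
grip_force: 0.0
```

Emit:
send_rows:
  deltas: [0, -1, -1, 0, 0, -1, -1, 0, 0, -1, -1, 0, 0, -1, -1, 0, 0, -1, -1, 0]
  jaw: 0

```text
time: 14.15
position: [0.5283, 0.2784, 0.2551]
orientation: [-0.03, 1.0, 0.003, -0.005]
force: [-0.1, 0.0, 0.7]
finger_gap: 0.0856
grip_force: 0.0
```

Emit:
send_rows:
  deltas: [0.05, -1, -0.2, 0, 0.05, -1, -0.2, 0, 0.05, -1, -0.2, 0, 0.05, -1, -0.2, 0, 0.05, -1, -0.2, 0]

```text
time: 14.78
position: [0.5293, 0.1786, 0.2732]
orientation: [-0.03, 1.0, 0.003, -0.005]
force: [0.2, 0.0, -0.3]
finger_gap: 0.0852
grip_force: 0.0
```

Emit:
send_rows:
  deltas: [0.05, -1, 0, 0, 0.05, -1, 0, 0, 0.05, -1, 0, 0, 0.05, -1, 0, 0, 0.05, -1, 0, 0]

```text
time: 15.4
position: [0.5304, 0.0785, 0.2726]
orientation: [-0.03, 1.0, 0.003, -0.005]
force: [-0.3, -0.7, -0.3]
finger_gap: 0.0852
grip_force: 0.0
```

Emit:
send_rows:
  deltas: [0.05, -1, 0, 0, 0.05, -1, 0, 0, 0.05, -1, 0, 0, 0.05, -1, 0, 0, 0.05, -1, 0, 0]

```text
time: 16.02
position: [0.5313, -0.0216, 0.2721]
orientation: [-0.03, 1.0, 0.003, -0.005]
force: [-0.4, -0.2, -0.2]
finger_gap: 0.0853
grip_force: 0.0
```

Emit:
send_rows:
  deltas: [0.05, -1, 0, 0, 0.05, -1, 0, 0, 0, 0, 0, 0, 0, 0, 0, 0, 0, 0, 0, 0]

```text
time: 16.65
position: [0.5318, -0.0592, 0.2718]
orientation: [-0.031, 1.0, 0.003, -0.005]
force: [0.5, 0.3, 0.4]
finger_gap: 0.0854
grip_force: 0.0
```

```bash
cat >> h.py <<'E'
def box(w,n,x0,x1,y0,y1,z0,z1):
    p=w[(w[:,0]>x0)&(w[:,0]<x1)&(w[:,1]>y0)&(w[:,1]<y1)]; print(n,rect(p,z0,z1))
def psi():
    q=arm.get_state()['orientation']; return round(2*np.arctan2(q[0],q[1]),3)
E
python3 - <<'E'
from h import *
print(arm.get_state()['position'],psi())
im,d,K,E=grab('wrist'); save(im,'w3.png'); w=world(d,K,E)
box(w,'flat',.53,.68,-.07,.12,.086,.1)
box(w,'block1',.5,.72,-.16,-.03,.106,.125)
for r in arm.cut_out('wrist','offcut_block_1'):
    q=world(d,K,E,r['mask']); print(r['conf'],r['extent'],np.median(q,0))
E
```

```text
[ 0.53180682 -0.05919763  0.27179925] -0.061
flat (4848, array([605. ,  14.9]), array([ 46.4, 177.2]), 16.4, 0.0941)
block1 (3224, array([602.2, -90. ]), array([90.8, 38.1]), 2.2, 0.113)
0.79 [262.9, 202.0, 38.7, 95.9] [ 0.59435563 -0.08971561  0.11295782]
0.72 [628.3, 182.6, 11.7, 33.8] [0.55173638 0.35949967 0.0119668 ]
0.63 [211.6, 193.8, 259.2, 88.9] [ 0.57505756 -0.04745106  0.07472402]
```

View pics/w3.png

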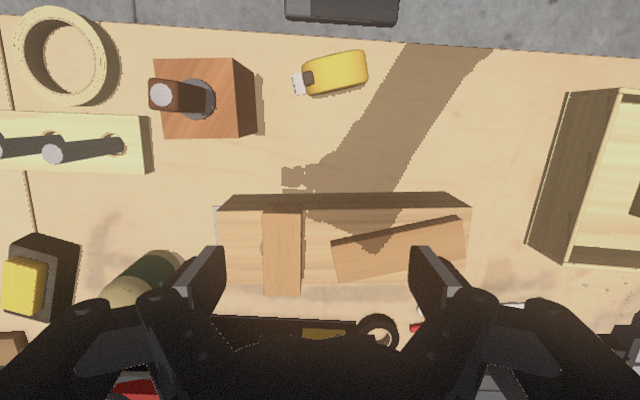

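Block 1 is at (282,250), clear of the flat offcut. I'll grip it near its front end with the jaws partly closed.

Emit:
send_rows:
  deltas: [0, 0, 0, 0.25, -1, -0.8, 0, 0, -1, -0.87, 0, 0, -0.35, 0, 0, 0, 0, 0, 1, 0]
  jaw: 61

```text
time: 17.38
position: [0.581, -0.0913, 0.252]
orientation: [-0.02, 1.0, 0.003, -0.004]
force: [-1.1, 0.2, -0.5]
finger_gap: 0.0649
grip_force: 0.0
```

Emit:
send_rows:
  deltas: [0, 0, 1, 0, 0, 0, 1, 0, 0, 0, 1, 0, 0, 0, 1, 0, 0, 0, 1, 0]

```text
time: 18.0
position: [0.5783, -0.0899, 0.1506]
orientation: [-0.02, 1.0, 0.003, -0.006]
force: [-0.7, -0.9, -0.4]
finger_gap: 0.0651
grip_force: 0.0
```

Emit:
send_rows:
  deltas: [0, 0, 1, 0, 0, 0, 1, 0, 0, 0, 0.34, 0, 0, 0, 0, 0, 0, 0, 0, 0]

```text
time: 18.62
position: [0.5787, -0.0909, 0.1052]
orientation: [-0.02, 1.0, 0.003, -0.005]
force: [-0.4, 0.5, -0.0]
finger_gap: 0.065
grip_force: 0.0
```

Emit:
send_rows:
  deltas: [0, 0, 0, 0, 0, 0, 0, 0, 0, 0, 0, 0, 0, 0, 0, 0, 0, 0, 0, 0]
  jaw: 255

```text
time: 19.25
position: [0.5788, -0.091, 0.1052]
orientation: [-0.02, 1.0, 0.003, -0.005]
force: [-0.9, 0.0, 5.3]
finger_gap: 0.0377
grip_force: 40.8
```

Emit:
send_rows:
  deltas: [0, 0, -1, 0, 0, 0, -1, 0, 0, 0, -1, 0, 0, 0, -1, 0, 0, 0, -1, 0]

```text
time: 19.88
position: [0.5789, -0.0914, 0.2047]
orientation: [-0.02, 1.0, 0.003, -0.006]
force: [0.2, 0.3, -0.9]
finger_gap: 0.0377
grip_force: 40.2
```

Emit:
send_rows:
  deltas: [0, 0, 0, 0.75, 0.2, 1, 0, 0, 0.2, 1, 0, 0, 0.2, 1, 0, 0, 0.2, 1, 0, 0]

```text
time: 20.5
position: [0.5645, -0.0105, 0.2047]
orientation: [0.01, 1.0, 0.003, -0.006]
force: [-0.4, 0.1, 0.0]
finger_gap: 0.0373
grip_force: 40.2
```

Emit:
send_rows:
  deltas: [0.2, 1, 0, 0, 0.2, 1, 0, 0, 0.2, 1, 0, 0, 0.2, 1, 0, 0, 0.2, 1, 0, 0]

```text
time: 21.12
position: [0.5465, 0.0898, 0.2054]
orientation: [0.01, 1.0, 0.003, -0.006]
force: [1.1, 0.3, -0.8]
finger_gap: 0.0377
grip_force: 40.2
```

Emit:
send_rows:
  deltas: [0.25, 1, 0, 0, 0.25, 1, 0, 0, 0.25, 1, 0, 0, 0.25, 1, 0, 0, 0.25, 1, 0, 0]

```text
time: 21.75
position: [0.5235, 0.1904, 0.2063]
orientation: [0.01, 1.0, 0.002, -0.006]
force: [0.5, 0.4, -1.0]
finger_gap: 0.0373
grip_force: 40.2
```

Emit:
send_rows:
  deltas: [0.25, 1, 0, 0, 0.25, 1, 0, 0, 0.25, 1, 0, 0, 0.25, 1, 0, 0, 0.25, 1, 0, 0]

```text
time: 22.38
position: [0.5007, 0.2916, 0.2073]
orientation: [0.01, 1.0, 0.003, -0.005]
force: [0.5, 0.5, -0.7]
finger_gap: 0.0375
grip_force: 40.2
```

Emit:
send_rows:
  deltas: [0.03, 0.2, 0, 0, 0, 0, 1, 0, 0, 0, 1, 0, 0, 0, 1, 0, 0, 0, 1, 0]

```text
time: 23.0
position: [0.5001, 0.2938, 0.1268]
orientation: [0.011, 1.0, 0.002, -0.005]
force: [-0.0, -0.1, -0.6]
finger_gap: 0.0377
grip_force: 40.3
```

Emit:
send_rows:
  deltas: [0, 0, 1, 0, 0, 0, 1, 0, 0, 0, 1, 0, 0, 0, 1, 0, 0, 0, 0.1, 0]

```text
time: 23.62
position: [0.4983, 0.294, 0.0443]
orientation: [0.011, 1.0, 0.002, -0.006]
force: [-0.0, 0.1, 0.0]
finger_gap: 0.0375
grip_force: 40.4
```

Emit:
send_rows:
  deltas: [0, 0, 0, 0, 0, 0, 0, 0, 0, 0, 0, 0, 0, 0, 0, 0, 0, 0, 0, 0]
  jaw: 112

```text
time: 24.25
position: [0.4988, 0.2951, 0.0455]
orientation: [0.01, 1.0, 0.003, -0.005]
force: [0.5, 0.3, 0.7]
finger_gap: 0.0478
grip_force: 0.0
```

Emit:
send_rows:
  deltas: [0, 0, -1, 0, 0, 0, -1, 0, 0, 0, -1, 0, 0, 0, -1, 0, 0, 0, -1, 0]

```text
time: 24.88
position: [0.4997, 0.2945, 0.1459]
orientation: [0.01, 1.0, 0.003, -0.005]
force: [-0.6, -0.1, 0.4]
finger_gap: 0.0475
grip_force: 0.0
```

Emit:
send_rows:
  deltas: [-0.13, -1, -1, 0, -0.13, -1, -1, 0, -0.13, -1, -1, 0, -0.13, -1, -1, 0, -0.13, -1, -1, 0]
  jaw: 0

```text
time: 25.5
position: [0.512, 0.192, 0.246]
orientation: [0.01, 1.0, 0.003, -0.005]
force: [0.1, 0.2, -1.0]
finger_gap: 0.0854
grip_force: 0.0
```

Emit:
send_rows:
  deltas: [-0.13, -1, -1, 0, -0.13, -1, -0.2, 0, -0.13, -1, 0, 0, -0.13, -1, 0, 0, -0.13, -1, 0, 0]

```text
time: 26.12
position: [0.5229, 0.092, 0.2673]
orientation: [0.01, 1.0, 0.002, -0.006]
force: [0.4, -0.1, 1.5]
finger_gap: 0.0855
grip_force: 0.0
```

Emit:
send_rows:
  deltas: [-0.13, -1, 0, 0, -0.13, -1, 0, 0, -0.13, -1, 0, 0, 0, -0.2, 0, 0, 0, 0, 0, 0]

```text
time: 26.75
position: [0.5295, 0.0293, 0.2675]
orientation: [0.01, 1.0, 0.003, -0.006]
force: [-0.2, 0.5, 0.3]
finger_gap: 0.0855
grip_force: 0.0
```

Run:
```python
from h import *
print(arm.get_state()['position'],psi(),arm.get_state()['joints'].round(2))
im,d,K,E=grab('wrist'); save(im,'w4.png'); w=world(d,K,E)
np.savez('pics/w4.npz',im=im,d=d,K=K,E=E)
box(w,'flat',.52,.69,-.07,.12,.086,.1)
box(w,'beam',.52,.7,-.2,.16,.068,.081)
box(w,'stand',.38,.53,-.25,-.1,.09,.102)
box(w,'rodtop',.40,.53,-.25,-.1,.155,.19)
box(w,'bin',.37,.66,.2,.47,.06,.08)
```

```text
[0.52951422 0.02929766 0.26745324] 0.021 [-0.52  0.51  0.62  1.84 -0.37  0.93  1.83]
flat (5564, array([599.7,  32.7]), array([ 46. , 139.9]), 16.0, 0.0941)
beam (11128, array([606.2, -24.4]), array([ 91.4, 280.8]), 4.3, 0.0751)
stand (4776, array([ 457.2, -172.9]), array([70.4, 72.1]), 4.6, 0.0999)
rodtop (1310, array([ 457.3, -172.5]), array([24. , 21.9]), 87.5, 0.1656)
bin (3921, array([520.6, 319.6]), array([170.1, 200.3]), 88.6, 0.0692)
```

View pics/w4.png

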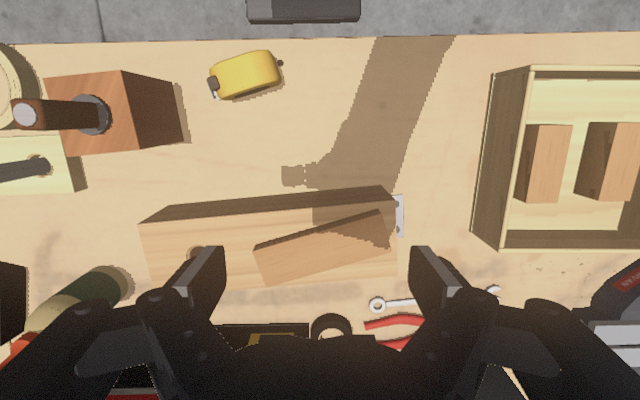

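The bin at (585,160) holds both blocks, the flat is at (325,248), and the right bore shows partly at (197,252). Next I'll grasp the flat.

Emit:
send_rows:
  deltas: [-1, 0.25, 0, 0, -1, 0, 0, 0, -1, 0, 0, 0, -0.52, 0, 0, 0, 0, 0, 0, 1]

```text
time: 27.42
position: [0.6004, 0.0335, 0.2666]
orientation: [0.05, 0.999, 0.002, -0.006]
force: [0.3, 0.3, -0.2]
finger_gap: 0.0853
grip_force: 0.0
```

Emit:
send_rows:
  deltas: [0, 0, 0.4, 1, 0, 0, 0.4, 1, 0, 0, 0.4, 1, 0, 0, 0.4, 1, 0, 0, 0.4, 1]

```text
time: 28.05
position: [0.5993, 0.0339, 0.2265]
orientation: [0.248, 0.969, 0.001, -0.006]
force: [-0.2, 0.6, -0.2]
finger_gap: 0.0856
grip_force: 0.0
```

Emit:
send_rows:
  deltas: [0, 0, 0.4, 1, 0, 0, 0.4, 1, 0, 0, 0.4, 1, 0, 0, 0.4, 1, 0, 0, 0.4, 1]

```text
time: 28.68
position: [0.5989, 0.0341, 0.1865]
orientation: [0.436, 0.9, 0.0, -0.006]
force: [0.5, 0.0, -0.3]
finger_gap: 0.0858
grip_force: 0.0
```

Emit:
send_rows:
  deltas: [0, 0, 0.4, 1, 0, 0, 0.4, 1, 0, 0, 0.4, 1, 0, 0, 0.4, 1, 0, 0, 0, 0.88]

```text
time: 29.3
position: [0.5981, 0.0345, 0.154]
orientation: [0.602, 0.798, -0.001, -0.007]
force: [-0.1, -0.9, 0.1]
finger_gap: 0.0856
grip_force: 0.0
```

Run:
```python
from h import *
s=arm.get_state(); print(s['position'],psi(),s['orientation'].round(4),s['joints'].round(2))
im,d,K,E=grab('wrist'); w=world(d,K,E)
box(w,'flat',.52,.69,-.07,.12,.086,.1)
```

```text
[0.59812413 0.03446737 0.15403819] 1.292 [ 0.602   0.7985 -0.0014 -0.0068] [-0.58  0.85  0.85  1.76 -0.79  0.93  0.89]
flat (15027, array([599.7,  32.7]), array([ 45.2, 140.4]), 16.2, 0.0941)
```

Emit:
send_rows:
  deltas: [0, 0, 1, 0, 0, 0, 1, 0, 0, 0, 0.65, 0, 0, 0, 0, 0, 0, 0, 0, 0]

```text
time: 29.98
position: [0.5987, 0.0333, 0.1021]
orientation: [0.602, 0.799, -0.001, -0.005]
force: [0.6, -0.1, -0.1]
finger_gap: 0.0855
grip_force: 0.0
```

Emit:
send_rows:
  deltas: [0, 0, 0, 0, 0, 0, 0, 0, 0, 0, 0, 0, 0, 0, 0, 0, 0, 0, 0, 0]
  jaw: 255

```text
time: 30.6
position: [0.5988, 0.0337, 0.1026]
orientation: [0.601, 0.799, -0.001, -0.005]
force: [-0.4, 1.1, 4.8]
finger_gap: 0.0442
grip_force: 41.8
```

Emit:
send_rows:
  deltas: [0, 0, -1, 0, 0, 0, -1, 0, 0, 0, -1, 0, 0, 0, -1, 0, 0, 0, -1, 0]

```text
time: 31.22
position: [0.5995, 0.0332, 0.2035]
orientation: [0.601, 0.799, -0.001, -0.006]
force: [-0.7, -0.5, -1.2]
finger_gap: 0.0438
grip_force: 41.1
```

Emit:
send_rows:
  deltas: [1, 0, 0, 0, 1, 0, 0, 0, 1, 0, 0, 0, 1, 0, 0, 0, 1, 0, 0, 0]

```text
time: 31.85
position: [0.5714, 0.1305, 0.2028]
orientation: [0.601, 0.799, -0.001, -0.006]
force: [0.3, 0.6, -0.8]
finger_gap: 0.044
grip_force: 41.1
```

Emit:
send_rows:
  deltas: [1, 0, 0, 0, 1, 0, 0, 0, 1, 0, 0, 0, 1, 0, 0, 0, 1, 0, 0, 0]

```text
time: 32.48
position: [0.5437, 0.2267, 0.2035]
orientation: [0.601, 0.799, -0.001, -0.006]
force: [0.2, 0.1, -1.1]
finger_gap: 0.0439
grip_force: 41.1
```

Emit:
send_rows:
  deltas: [1, 0.2, 0, 0, 1, 0.2, 0, 0, 1, 0, 0, 0, 1, 0, 0, 0, 1, 0, 0, 0]

```text
time: 33.1
position: [0.5237, 0.3249, 0.2042]
orientation: [0.601, 0.799, -0.001, -0.006]
force: [-0.1, -0.7, -0.4]
finger_gap: 0.0439
grip_force: 41.1
```

Emit:
send_rows:
  deltas: [0.64, 0, 0, 0, 0, 0, 1, 0, 0, 0, 1, 0, 0, 0, 1, 0, 0, 0, 1, 0]

```text
time: 33.72
position: [0.5197, 0.3355, 0.1224]
orientation: [0.602, 0.799, -0.002, -0.006]
force: [0.6, -0.5, -1.2]
finger_gap: 0.0441
grip_force: 41.1
```

Emit:
send_rows:
  deltas: [0, 0, 1, 0, 0, 0, 1, 0, 0, 0, 0.3, 0, 0, 0, 0, 0, 0, 0, 0, 0]

```text
time: 34.35
position: [0.5199, 0.3368, 0.0791]
orientation: [0.601, 0.799, -0.0, -0.005]
force: [0.1, -0.3, 0.4]
finger_gap: 0.0437
grip_force: 41.1
```

Emit:
send_rows:
  deltas: [0, 0, 0, 0, 0, 0, 0, 0, 0, 0, 0, 0, 0, 0, 0, 0, 0, 0, 0, 0]
  jaw: 76

```text
time: 34.98
position: [0.5192, 0.3366, 0.0783]
orientation: [0.601, 0.799, -0.001, -0.006]
force: [0.5, 0.3, -0.3]
finger_gap: 0.06
grip_force: 0.0
```

Emit:
send_rows:
  deltas: [0, 0, -1, 0, 0, 0, -1, 0, 0, 0, -1, 0, 0, 0, -1, 0, 0, 0, -1, 0]

```text
time: 35.6
position: [0.5204, 0.3362, 0.18]
orientation: [0.601, 0.799, -0.001, -0.006]
force: [-0.2, 0.2, -0.1]
finger_gap: 0.0601
grip_force: 0.0
```

Run:
```python
from h import *
s=arm.get_state(); print(s['position'],psi())
im,d,K,E=grab('side'); save(cv2.resize(im[100:350,180:460],None,fx=2.5,fy=2.5),'s5.png')
```

```text
[0.52040239 0.33616427 0.18002972] 1.291
```

View pics/s5.png

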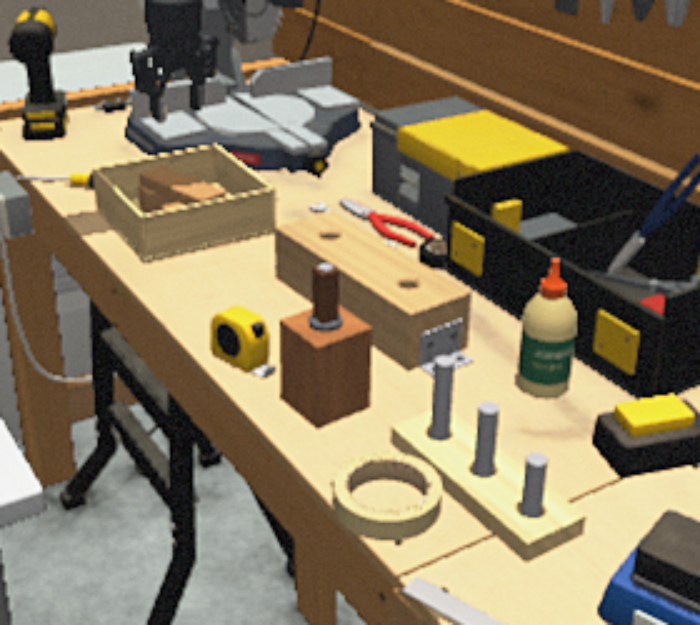

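All the offcuts are in the bin (crop 180,185), and both bores are clear at (330,235) and (408,283). Next I'll measure the bores and the rod from nearer.

Emit:
send_rows:
  deltas: [0, 0, -1, 1, 0, 0, -1, 1, 0, 0, -1, 1, 0, 0, -1, 1, -1, 0.1, -1, 0.04]

```text
time: 36.28
position: [0.5221, 0.3163, 0.2785]
orientation: [0.721, 0.693, -0.002, -0.006]
force: [0.4, -0.6, 0.3]
finger_gap: 0.0599
grip_force: 0.0
```

Emit:
send_rows:
  deltas: [-1, 0.13, -1, 0, -1, 0.13, -1, 0, -1, 0.13, 0, 0, -1, 0.13, 0, 0, -1, 0.13, 0, 0]
  jaw: 0

```text
time: 36.9
position: [0.5313, 0.2135, 0.3168]
orientation: [0.722, 0.692, -0.003, -0.006]
force: [0.5, -0.3, -0.5]
finger_gap: 0.0855
grip_force: 0.0
```

Emit:
send_rows:
  deltas: [-1, 0.13, 0, 0, -1, 0.13, 0, 0, -1, 0.13, 0, 0, -1, 0.13, 0, 0, -1, 0.13, 0, 0]

```text
time: 37.52
position: [0.5405, 0.113, 0.317]
orientation: [0.722, 0.692, -0.002, -0.006]
force: [0.2, -0.4, -0.4]
finger_gap: 0.0854
grip_force: 0.0
```

Emit:
send_rows:
  deltas: [-1, 0.13, 0, 0, -1, 0.13, 0, 0, -1, 0.13, 0, 0, -1, 0.13, 0, 0, -1, 0.13, 0, 0]

```text
time: 38.15
position: [0.5491, 0.0126, 0.3163]
orientation: [0.722, 0.692, -0.002, -0.006]
force: [0.5, 0.1, -0.1]
finger_gap: 0.0852
grip_force: 0.0
```

Emit:
send_rows:
  deltas: [-1, 0.13, 0, 0, -1, 0.13, 0, 0, -1, 0.13, 0, 0, -1, 0.13, 0, 0, -1, 0.13, 0, 0]

```text
time: 38.78
position: [0.5577, -0.0879, 0.3157]
orientation: [0.722, 0.692, -0.002, -0.006]
force: [-0.3, 0.2, 0.1]
finger_gap: 0.0856
grip_force: 0.0
```

Emit:
send_rows:
  deltas: [-1, 0.13, 0, 0, -1, 0.13, 0, 0, 0, 0, 0, 0, 0, 0, 0, 0, 0, 0, 0, 0]

```text
time: 39.4
position: [0.5613, -0.1257, 0.3153]
orientation: [0.722, 0.692, -0.002, -0.006]
force: [-0.4, 0.7, -0.6]
finger_gap: 0.0856
grip_force: 0.0
```

Run:
```python
from h import *
s=arm.get_state(); print(s['position'],psi(),s['joints'].round(2))
im,d,K,E=grab('wrist'); save(im,'w6.png'); w=world(d,K,E)
np.savez('pics/w6.npz',im=im,d=d,K=K,E=E)
box(w,'beam',.52,.7,-.2,.16,.068,.081)
box(w,'stand',.38,.53,-.25,-.1,.09,.102)
box(w,'collar',.38,.53,-.25,-.1,.1035,.109)
box(w,'rodtop',.40,.53,-.25,-.1,.155,.19)
im,d,K,E=grab('side')
for u,v in((312,194),(343,213)):
    c=np.linalg.inv(E); o=c[:3,3]; r=c[:3,:3]@np.array([(u-K[0,2])/K[0,0],(v-K[1,2])/K[1,1],1]); print(o+r*(.075-o[2])/r[2])
```

```text
[ 0.56131516 -0.12566381  0.3152839 ] 1.612 [-0.43  0.66  1.05  1.66 -0.61  1.2   0.73]
beam (15669, array([607.7, -52.4]), array([ 90.3, 223.7]), 4.3, 0.0752)
stand (2359, array([ 456.9, -173.1]), array([70.8, 70.6]), 4.2, 0.1)
collar (268, array([ 460. , -169.4]), array([26.2, 34.9]), 46.7, 0.106)
rodtop (466, array([ 457.7, -171. ]), array([20.3, 22.7]), 80.9, 0.1656)
[0.60168397 0.05192431 0.075     ]
[ 0.61356777 -0.10477749  0.075     ]
```

View pics/w6.png

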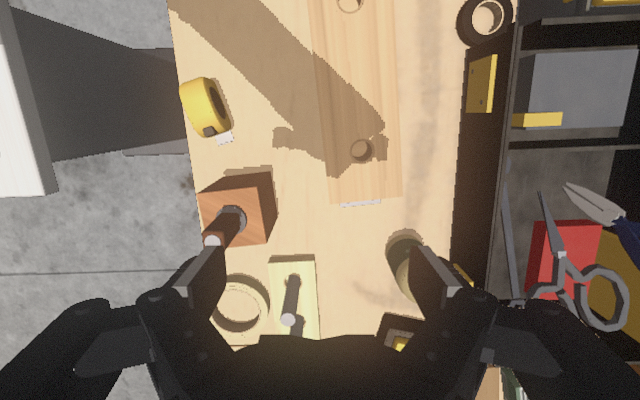

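In this view the right bore is at (361,149), the left bore is at (349,3) on the image edge, and the rod handle's top is at (212,240). I'll fit the bores from the holes in the beam-top plane.

```bash
cat >> h.py <<'E'
def plane(u,v,K,E,z):
    c=np.linalg.inv(E); o=c[:3,3]; r=c[:3,:3]@np.stack([(u-K[0,2])/K[0,0],(v-K[1,2])/K[1,1],np.ones(np.shape(u))]); return (o[:,None]+r*((z-o[2])/r[2]))[:2].T
def hole(d,K,E,c,z=.075,R=.026,tol=.003):
    v,u=np.mgrid[:400,:640].astype(float); v=v.ravel();u=u.ravel()
    P=plane(u,v,K,E,z); dd=d.ravel(); cc=np.linalg.inv(E)
    zz=(cc[2,0]*(u-K[0,2])/K[0,0]+cc[2,1]*(v-K[1,2])/K[1,1]+cc[2,2])*dd+cc[2,3]
    c=np.array(c)
    for _ in range(3):
        m=(np.hypot(*(P-c).T)<R)&(zz<z-tol)
        if m.sum()<20: return None
        c=P[m].mean(0)
    (cx,cy),r=cv2.minEnclosingCircle((P[m]*1000).astype(np.float32))
    return (c*1000).round(1),np.round((cx,cy,r),1),m.sum(),round(float(np.percentile(zz[m],5)),3)
E
python3 - <<'E'
from h import *
f=np.load('pics/w6.npz'); d,K,E=f['d'],f['K'],f['E']
print('R',hole(d,K,E,(.612,-.102))); print('L',hole(d,K,E,(.601,.052)))
f=np.load('pics/w4.npz'); d,K,E=f['d'],f['K'],f['E']
print('R w4',hole(d,K,E,(.612,-.102)))
E
```

```text
R (array([ 611.3, -103.4]), array([ 611.9, -103.5,   13.3]), np.int64(330), 0.029)
L (array([599. ,  49.3]), array([599.4,  53. ,  12. ]), np.int64(218), 0.044)
R w4 (array([ 605.1, -106.6]), array([ 606.6, -106. ,   10.7]), np.int64(103), 0.039)
```

Emit:
send_rows:
  deltas: [-0.5, -1, 0.5, 0, -0.5, -1, 0.5, 0, -0.5, -1, 0.5, 0, -0.5, -1, 0.5, 0, -0.53, -1, 0.5, 0]

```text
time: 40.12
position: [0.4581, -0.1725, 0.2661]
orientation: [0.722, 0.692, -0.002, -0.005]
force: [-0.7, -0.9, 0.3]
finger_gap: 0.0853
grip_force: 0.0
```

Emit:
send_rows:
  deltas: [0, -0.1, 0, 0, 0, 0, 0, 0, 0, 0, 0, 0, 0, 0, 0, 0, 0, 0, 0, 0]

```text
time: 40.75
position: [0.4569, -0.1725, 0.2664]
orientation: [0.722, 0.692, -0.002, -0.005]
force: [-0.5, -0.2, 0.2]
finger_gap: 0.0855
grip_force: 0.0
```

Run:
```python
from h import *
s=arm.get_state(); print(s['position'],psi(),s['orientation'].round(4),s['joints'].round(2))
im,d,K,E=grab('wrist'); save(im,'w7.png'); w=world(d,K,E)
box(w,'rodtop',.40,.53,-.25,-.1,.155,.19)
box(w,'stand',.38,.53,-.25,-.1,.09,.102)
for l in('rod_handle','rod'):
  for r in arm.cut_out('wrist',l):
    q=world(d,K,E,r['mask']);print(l,r['conf'],r['extent'],np.median(q,0))
```

```text
[ 0.45691768 -0.17253313  0.26635632] 1.613 [ 0.722   0.6919 -0.0021 -0.0055] [-0.36  0.59  1.04  1.95 -0.61  0.98  0.93]
rodtop (845, array([ 456.9, -172.6]), array([21.8, 21.6]), 87.1, 0.1662)
stand (3684, array([ 456.9, -173.1]), array([70.2, 70.6]), 4.5, 0.1001)
rod 0.98 [303.8, 167.5, 35.4, 50.5] [ 0.4571427  -0.16621033  0.16300717]
rod 0.26 [360.6, 305.6, 22.4, 37.0] [ 0.51393337 -0.36652917  0.05203304]
```

View pics/w7.png

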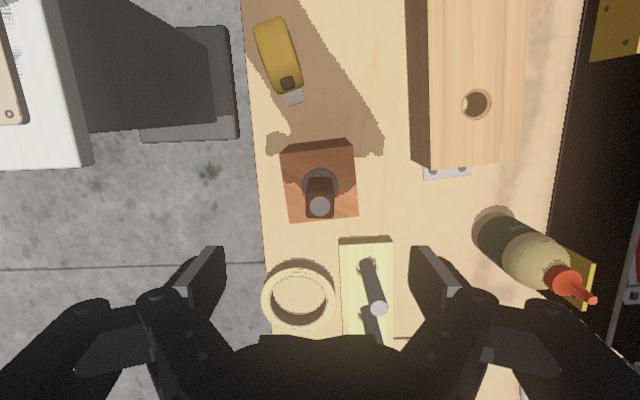

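The rod handle is directly under the jaws at (320,190) and aligned with them. I'll grasp it and lift.

Emit:
send_rows:
  deltas: [0, 0, 1, 0, 0, 0, 1, 0, 0, 0, 1, 0, 0, 0, 1, 0, 0, 0, 1, 0]

```text
time: 41.52
position: [0.4557, -0.1722, 0.1657]
orientation: [0.722, 0.692, -0.002, -0.005]
force: [0.3, 0.5, 0.2]
finger_gap: 0.0855
grip_force: 0.0
```

Emit:
send_rows:
  deltas: [0, 0, 1, 0, 0, 0, 0.37, 0, 0, 0, 0, 0, 0, 0, 0, 0, 0, 0, 0, 0]

```text
time: 42.15
position: [0.4557, -0.1721, 0.1395]
orientation: [0.722, 0.692, -0.002, -0.005]
force: [-0.2, -0.1, -0.2]
finger_gap: 0.0855
grip_force: 0.0
```

Emit:
send_rows:
  deltas: [0, 0, 0, 0, 0, 0, 0, 0, 0, 0, 0, 0, 0, 0, 0, 0, 0, 0, 0, 0]
  jaw: 255
  squeeze: 60

```text
time: 42.78
position: [0.4557, -0.1721, 0.1392]
orientation: [0.722, 0.692, -0.002, -0.005]
force: [1.0, 0.6, 2.8]
finger_gap: 0.0216
grip_force: 58.6
```

Emit:
send_rows:
  deltas: [0, 0, 0, 0, 0, 0, 0, 0, 0, 0, 0, 0, 0, 0, 0, 0, 0, 0, 0, 0]

```text
time: 43.4
position: [0.4557, -0.1721, 0.1392]
orientation: [0.722, 0.692, -0.002, -0.005]
force: [1.5, 0.4, 5.7]
finger_gap: 0.0216
grip_force: 58.9
```

Emit:
send_rows:
  deltas: [0, 0, -1, 0, 0, 0, -1, 0, 0, 0, -1, 0, 0, 0, -1, 0, 0, 0, -1, 0]

```text
time: 44.02
position: [0.4554, -0.172, 0.2388]
orientation: [0.722, 0.692, -0.003, -0.007]
force: [0.2, -0.4, -2.0]
finger_gap: 0.0211
grip_force: 59.8
```

Emit:
send_rows:
  deltas: [0, 0, -0.8, 0, 0, 0, 0, 0, 0, 0, 0, 0, 1, 0.6, 0, 0, 1, 0.6, 0, 0]

```text
time: 44.65
position: [0.4819, -0.1331, 0.254]
orientation: [0.723, 0.691, -0.002, -0.006]
force: [0.1, 1.1, -1.5]
finger_gap: 0.0214
grip_force: 59.9
```

Emit:
send_rows:
  deltas: [1, 0.6, 0, 0, 1, 0.6, 0, 0, 1, 0.6, 0, 0, 1, 0.6, 0, 0, 1, 0.6, 0, 0]

```text
time: 45.28
position: [0.5462, -0.0355, 0.2536]
orientation: [0.722, 0.692, -0.003, -0.006]
force: [0.4, -0.4, -1.6]
finger_gap: 0.0215
grip_force: 59.9
```

Emit:
send_rows:
  deltas: [1, 0.6, 0, 0, 1, 0.6, 0, 0, 1, 0.6, 0, 0, 0.84, 0.36, 0, 0, 0.84, 0.36, 0, 0]

```text
time: 45.9
position: [0.6007, 0.0556, 0.2539]
orientation: [0.722, 0.692, -0.003, -0.006]
force: [0.5, 0.1, -0.9]
finger_gap: 0.0213
grip_force: 59.9
```

Emit:
send_rows:
  deltas: [0, 0, 0, 0, 0, 0, 0, 0, 0, 0, 0, 0, 0, 0, 0, 0, 0, 0, 0, 0]

```text
time: 46.52
position: [0.6008, 0.0547, 0.2547]
orientation: [0.722, 0.692, -0.002, -0.006]
force: [-0.1, -0.0, -1.7]
finger_gap: 0.0217
grip_force: 59.9
```

Run:
```python
from h import *
s=arm.get_state(); print(s['position'],psi(),s['orientation'].round(4),s['joints'].round(2))
im,d,K,E=grab('wrist'); save(im,'w8.png'); print('L',hole(d,K,E,(.600,.0554)))
im,d,K,E=grab('side'); save(cv2.resize(im[120:270,240:400],None,fx=4,fy=4),'s8.png')
for r in arm.cut_out('side','rod')[:2]:
    q=world(d,K,E,r['mask']);print(r['conf'],r['extent'],np.median(q,0),np.percentile(q[:,2],[1,99]))
```

```text
[0.6007638  0.05468725 0.25471165] 1.614 [ 0.7223  0.6915 -0.002  -0.0055] [-0.69  0.77  1.01  1.66 -0.71  1.14  0.48]
L (array([599.4,  56.5]), array([598.5,  57.7,  14.6]), np.int64(439), 0.044)
0.74 [308.6, 131.6, 11.2, 47.4] [0.59995413 0.04353135 0.23046712] [0.03882125 0.28531953]
```

View pics/s8.png

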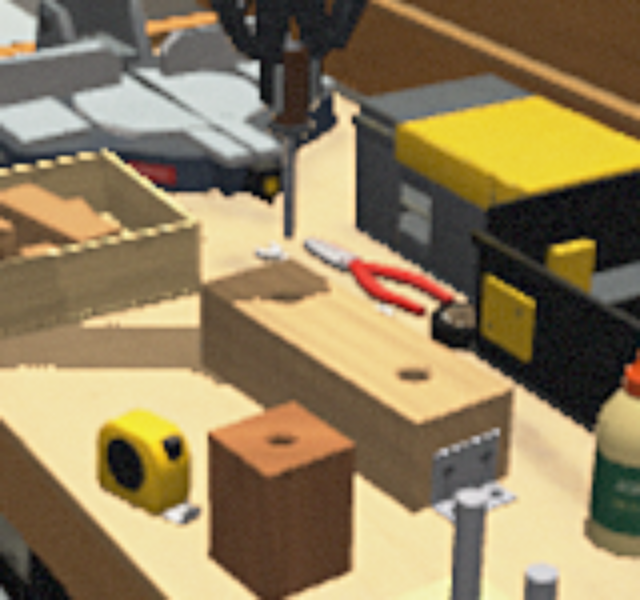

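The rod hangs upright above the left bore at crop (290,235). I'll lower it in small steps near the possible floor heights.

Emit:
send_rows:
  deltas: [0, 0, 1, 0, 0, 0, 1, 0, 0, 0, 1, 0, 0, 0, 0.7, 0, 0, 0, 0, 0]

```text
time: 47.3
position: [0.5993, 0.0554, 0.1791]
orientation: [0.722, 0.692, -0.003, -0.006]
force: [-1.1, -0.2, -1.0]
finger_gap: 0.0215
grip_force: 59.9
```

Emit:
send_rows:
  deltas: [0, 0, 0.1, 0, 0, 0, 0.1, 0, 0, 0, 0.1, 0, 0, 0, 0.1, 0, 0, 0, 0.05, 0]

```text
time: 47.92
position: [0.6004, 0.0552, 0.1738]
orientation: [0.722, 0.692, -0.001, -0.005]
force: [-2.9, 1.2, 17.0]
finger_gap: 0.0217
grip_force: 62.2
```

Emit:
send_rows:
  deltas: [0, 0, 0, 0, 0, 0, 0, 0, 0, 0, 0, 0, 0, 0, 0, 0, 0, 0, 0, 0]

```text
time: 48.55
position: [0.6004, 0.0552, 0.1738]
orientation: [0.722, 0.692, -0.001, -0.005]
force: [-3.0, 1.3, 11.5]
finger_gap: 0.0213
grip_force: 61.8
```

Emit:
send_rows:
  deltas: [0, 0, -1, 0, 0, 0, -1, 0, 0, 0, -1, 0, 0, 0, 0, 0, 0, 0, 0, 0]

```text
time: 49.18
position: [0.6002, 0.0554, 0.2313]
orientation: [0.722, 0.692, -0.002, -0.006]
force: [-1.0, -1.0, -0.7]
finger_gap: 0.0214
grip_force: 59.8
```

Emit:
send_rows:
  deltas: [-1, 0.12, 0, 0, -1, 0.12, 0, 0, -1, 0.12, 0, 0, -1, 0.12, 0, 0, -1, 0.12, 0, 0]

```text
time: 49.8
position: [0.6083, -0.0471, 0.231]
orientation: [0.722, 0.691, -0.002, -0.006]
force: [1.1, -0.5, -0.7]
finger_gap: 0.021
grip_force: 59.8
```

Emit:
send_rows:
  deltas: [-1, 0.13, 0, 0, -1, 0.13, 0, 0, -1, 0.13, 0, 0, 0, 0, 0, 0, 0, 0, 0, 0]

```text
time: 50.42
position: [0.6135, -0.1048, 0.2304]
orientation: [0.722, 0.692, -0.002, -0.006]
force: [0.3, -0.0, -1.0]
finger_gap: 0.0213
grip_force: 59.7
```

Run:
```python
from h import *
s=arm.get_state(); print(s['position'],psi(),s['orientation'].round(4))
im,d,K,E=grab('wrist'); save(im,'w9.png'); print('R',hole(d,K,E,(.612,-.104)))
print('L',hole(d,K,E,(.600,.0554)))
box(world(d,K,E),'beam',.52,.7,-.2,.16,.071,.079)
```

```text
[ 0.61351801 -0.10480342  0.23039779] 1.613 [ 0.7219  0.6919 -0.0017 -0.0061]
R (array([ 611.6, -101.8]), array([ 610.9, -103.4,   12.5]), np.int64(449), 0.029)
L (array([599.2,  47.4]), array([599.1,  49.8,  10.8]), np.int64(211), 0.044)
beam (22388, array([607.7, -53.9]), array([ 90.3, 220.2]), 4.3, 0.0751)
```

Emit:
send_rows:
  deltas: [0, 0, 1, 0, 0, 0, 1, 0, 0, 0, 0.55, 0, 0, 0, 0, 0, 0, 0, 0, 0]

```text
time: 51.1
position: [0.6132, -0.1057, 0.1799]
orientation: [0.722, 0.692, -0.002, -0.005]
force: [0.1, -0.7, -0.9]
finger_gap: 0.0217
grip_force: 59.7
```

Emit:
send_rows:
  deltas: [0, 0, 0.1, 0, 0, 0, 0.1, 0, 0, 0, 0.1, 0, 0, 0, 0.1, 0, 0, 0, 0.05, 0]

```text
time: 51.72
position: [0.6128, -0.1052, 0.1704]
orientation: [0.722, 0.692, -0.002, -0.006]
force: [-0.1, 0.3, -1.3]
finger_gap: 0.0215
grip_force: 59.7
```

Emit:
send_rows:
  deltas: [0, 0, 0.1, 0, 0, 0, 0.1, 0, 0, 0, 0.1, 0, 0, 0, 0, 0, 0, 0, 0, 0]

```text
time: 52.35
position: [0.6128, -0.1053, 0.1646]
orientation: [0.722, 0.692, -0.002, -0.006]
force: [-0.8, -0.0, -1.7]
finger_gap: 0.0213
grip_force: 59.7
```

Emit:
send_rows:
  deltas: [0, 0, 0.1, 0, 0, 0, 0.1, 0, 0, 0, 0.1, 0, 0, 0, 0.1, 0, 0, 0, 0.05, 0]

```text
time: 52.98
position: [0.6129, -0.1057, 0.1587]
orientation: [0.722, 0.692, -0.001, -0.005]
force: [-4.7, 2.6, 23.8]
finger_gap: 0.021
grip_force: 63.0
```

Emit:
send_rows:
  deltas: [0, 0, 0, 0, 0, 0, 0, 0, 0, 0, 0, 0, 0, 0, -1, 0, 0, 0, -1, 0]

```text
time: 53.6
position: [0.6132, -0.1055, 0.1967]
orientation: [0.722, 0.692, -0.002, -0.005]
force: [-0.4, 0.6, -1.3]
finger_gap: 0.0211
grip_force: 59.8
```

Emit:
send_rows:
  deltas: [0, 0, -1, 0, 0, 0, -1, 0, 0, 0, -0.8, 0, -0.45, -0.96, 0, 0, -0.45, -0.96, 0, 0]

```text
time: 54.22
position: [0.5741, -0.1222, 0.2525]
orientation: [0.722, 0.692, -0.002, -0.005]
force: [0.5, -0.8, -1.5]
finger_gap: 0.0214
grip_force: 59.8
```

Emit:
send_rows:
  deltas: [-0.45, -0.96, 0, 0, -0.45, -0.96, 0, 0, -0.45, -0.96, 0, 0, -0.45, -0.96, 0, 0, -0.45, -0.96, 0, 0]

```text
time: 54.85
position: [0.4761, -0.1631, 0.2533]
orientation: [0.722, 0.692, -0.002, -0.006]
force: [-0.2, 0.4, -1.8]
finger_gap: 0.0208
grip_force: 59.8
```

Emit:
send_rows:
  deltas: [-0.5, -0.98, 0, 0, 0, 0, 0, 0, 0, 0, 0, 0, 0, 0, 0, 0, 0, 0, 0, 0]

```text
time: 55.48
position: [0.4571, -0.1717, 0.2528]
orientation: [0.722, 0.692, -0.002, -0.006]
force: [-0.2, -0.5, -1.9]
finger_gap: 0.0216
grip_force: 59.8
```

Run:
```python
from h import *
s=arm.get_state(); print(s['position'],psi(),s['orientation'].round(4))
im,d,K,E=grab('wrist'); save(im,'w10.png'); print('stand hole',hole(d,K,E,(.457,-.173),z=.1,R=.016,tol=.004))
box(world(d,K,E),'stand',.38,.53,-.25,-.1,.095,.104)
im,d,K,E=grab('side'); save(cv2.resize(im[140:290,240:400],None,fx=4,fy=4),'s10.png')
```

```text
[ 0.4571398  -0.17172101  0.25282522] 1.613 [ 0.7218  0.6921 -0.0022 -0.0056]
stand hole (array([ 457.2, -171.1]), array([ 456.9, -172.2,    7.7]), np.int64(178), 0.034)
stand (4567, array([ 456.9, -173. ]), array([70.1, 70.3]), 4.3, 0.1001)
```

View pics/w10.png

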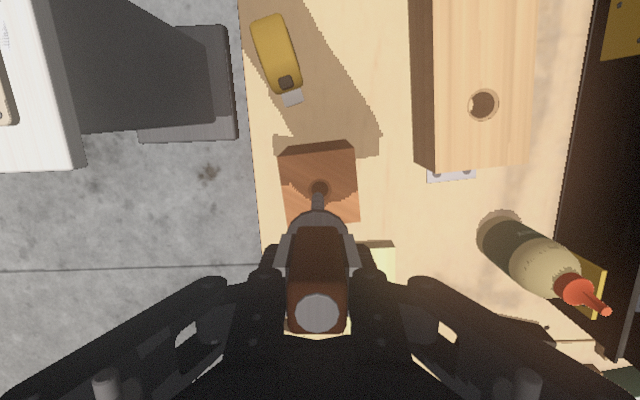

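The rod's tip sits right over the stand hole at (320,188).

Emit:
send_rows:
  deltas: [0, 0, 0.8, 0, 0, 0, 0.4, 0, 0, 0, 0.4, 0, 0, 0, 0, 0, 0, 0, 0, 0]

```text
time: 56.2
position: [0.4564, -0.172, 0.2211]
orientation: [0.722, 0.692, -0.002, -0.005]
force: [0.1, -0.3, -1.2]
finger_gap: 0.0213
grip_force: 59.9
```

Emit:
send_rows:
  deltas: [0, 0, 0.5, 0, 0, 0, 0.5, 0, 0, 0, 0.5, 0, 0, 0, 0.5, 0, 0, 0, 0, 0]

```text
time: 56.82
position: [0.4558, -0.1716, 0.1802]
orientation: [0.722, 0.692, -0.002, -0.006]
force: [-0.2, 0.3, -1.1]
finger_gap: 0.0213
grip_force: 59.9
```

Emit:
send_rows:
  deltas: [0, 0, 0.5, 0, 0, 0, 0.5, 0, 0, 0, 0.5, 0, 0, 0, 0.4, 0, 0, 0, 0, 0]

```text
time: 57.45
position: [0.4556, -0.1715, 0.1424]
orientation: [0.722, 0.692, -0.002, -0.006]
force: [1.6, -0.4, -2.3]
finger_gap: 0.0214
grip_force: 59.8
```

Emit:
send_rows:
  deltas: [0, 0, 0.12, 0, 0, 0, 0, 0, 0, 0, 0, 0, 0, 0, 0, 0, 0, 0, 0, 0]

```text
time: 58.08
position: [0.4556, -0.1714, 0.1406]
orientation: [0.722, 0.692, -0.002, -0.005]
force: [1.0, -0.5, -1.4]
finger_gap: 0.0214
grip_force: 59.8
```

Emit:
send_rows:
  deltas: [0, 0, 0, 0, 0, 0, 0, 0, 0, 0, 0, 0, 0, 0, 0, 0, 0, 0, 0, 0]
  jaw: 0

```text
time: 58.7
position: [0.4555, -0.1714, 0.1405]
orientation: [0.722, 0.692, -0.002, -0.006]
force: [0.2, 1.1, -1.2]
finger_gap: 0.0855
grip_force: 0.0
```

Emit:
send_rows:
  deltas: [0, 0, -1, 0, 0, 0, -1, 0, 0, 0, -1, 0, 0, 0, -1, 0, 0, 0, -1, 0]

```text
time: 59.32
position: [0.4564, -0.1719, 0.2412]
orientation: [0.722, 0.692, -0.002, -0.006]
force: [0.2, -0.6, -0.7]
finger_gap: 0.0854
grip_force: 0.0
```

Emit:
send_rows:
  deltas: [-0.3, 0.6, -1, 0, -0.3, 0.6, -0.3, 0, -0.3, 0.6, 0, 0, -0.3, 0.6, 0, 0, -0.3, 0.6, 0, 0]

```text
time: 59.95
position: [0.516, -0.2049, 0.2652]
orientation: [0.722, 0.692, -0.002, -0.006]
force: [-0.5, -1.2, -0.5]
finger_gap: 0.0855
grip_force: 0.0
```

Run:
```python
from h import *
s=arm.get_state(); print(s['position'],psi())
im,d,K,E=grab('wrist'); save(im,'w11.png'); w=world(d,K,E); np.savez('pics/w11.npz',im=im,d=d,K=K,E=E)
box(w,'rodtop',.40,.53,-.25,-.1,.155,.19)
box(w,'collar',.40,.53,-.25,-.1,.1035,.109)
for l in('post_short','post_medium','post_long'):
  for r in arm.cut_out('wrist',l)[:3]:
    q=world(d,K,E,r['mask']);zt=np.percentile(q[:,2],97);t=q[q[:,2]>zt-.004]
    print(l,round(r['conf'],2),r['extent'],zt.round(3),((t.min(0)+t.max(0))/2).round(4),np.ptp(t,axis=0).round(3))
```

```text
[ 0.51599634 -0.20488147  0.26520254] 1.614
rodtop (963, array([ 454.1, -172.3]), array([21.9, 22.8]), 86.8, 0.1661)
collar (393, array([ 458.3, -169.9]), array([25.3, 35.3]), 31.6, 0.1061)
post_medium 0.92 [319.1, 291.2, 12.3, 50.4] 0.094 [ 0.5151 -0.3744  0.0924] [0.018 0.02  0.005]
post_long 0.83 [311.9, 234.5, 18.9, 56.0] 0.109 [ 0.5134 -0.3049  0.1074] [0.018 0.019 0.005]
post_long 0.48 [314.8, 288.7, 19.1, 48.7] 0.094 [ 0.5151 -0.29    0.2037] [0.018 0.189 0.228]
```

View pics/w11.png

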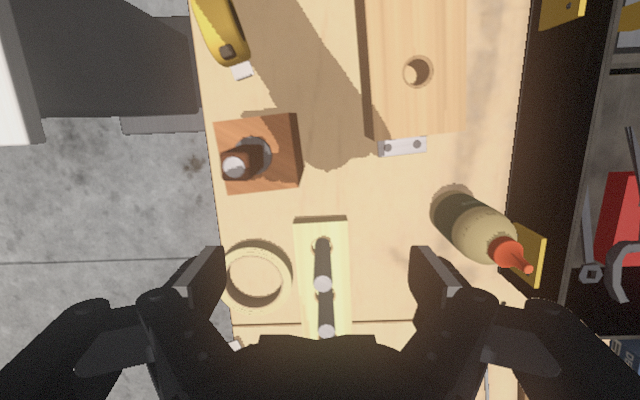

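The rod is back in the stand at (245,160). The posts are in line, long at (323,245) and medium at (325,290), with the short one hidden behind the gripper. Left depth is 30 mm, so it takes the short post. Right depth is 45 mm, so it takes the medium post. I'll move over the rack.

Emit:
send_rows:
  deltas: [-1, 0.04, 0, 0, -1, 0.04, 0, 0, -1, 0.04, 0, 0, -1, 0.04, 0, 0, -1, 0.04, 0, 0]

```text
time: 60.78
position: [0.5147, -0.3049, 0.2651]
orientation: [0.722, 0.692, -0.002, -0.006]
force: [-0.2, -0.1, 0.5]
finger_gap: 0.0851
grip_force: 0.0
```

Emit:
send_rows:
  deltas: [-1, 0.04, 0, 0, -1, 0.04, 0, 0, -1, 0.04, 0, 0, -1, 0.04, 0, 0, -1, 0.04, 0, 0]

```text
time: 61.4
position: [0.5144, -0.4049, 0.2645]
orientation: [0.722, 0.692, -0.002, -0.006]
force: [-0.2, -0.3, 0.1]
finger_gap: 0.0857
grip_force: 0.0
```

Emit:
send_rows:
  deltas: [-1, 0.04, 0, 0, -0.95, 0.04, 0, 0, 0, 0, 0, 0, 0, 0, 0, 0, 0, 0, 0, 0]

```text
time: 62.02
position: [0.5152, -0.4426, 0.2645]
orientation: [0.722, 0.692, -0.002, -0.006]
force: [0.2, 0.1, -0.4]
finger_gap: 0.085
grip_force: 0.0
```

```bash
cat >> h.py <<'E'
def posts(w,ps=((.517,-.444),(.515,-.374),(.5134,-.305))):
    for (x,y),h in zip(ps,(.078,.093,.108)):
        p=w[np.hypot(w[:,0]-x,w[:,1]-y)<.025]; zt=np.percentile(p[:,2],98) if len(p) else 0
        t=p[(p[:,2]>h-.006)&(p[:,2]<h+.008)]
        if len(t)>10: 
            c,r=cv2.minEnclosingCircle((t[:,:2]*1000).astype(np.float32)); print(h,len(t),np.round(c,1),round(r,1),np.median(t[:,2]).round(4))
E
python3 - <<'E'
from h import *
s=arm.get_state(); print(s['position'],psi(),s['orientation'].round(4),s['joints'].round(2))
im,d,K,E=grab('wrist'); save(im,'w12.png'); w=world(d,K,E); posts(w)
f=np.load('pics/w11.npz'); posts(world(f['d'],f['K'],f['E']))
box(w,'rack',.45,.58,-.5,-.25,.017,.026)
E
```

```text
[ 0.51523119 -0.44256551  0.26445868] 1.613 [ 0.7218  0.6921 -0.0016 -0.0059] [ 0.22  0.83  0.91  1.41 -0.66  1.23  1.15]
0.078 290 [ 516.3 -444.4] 10.0 0.078
0.093 363 [ 515.3 -375.2] 9.8 0.0931
0.108 525 [ 513.8 -305.9] 10.0 0.1081
0.093 248 [ 515.5 -374.6] 10.1 0.0927
0.108 303 [ 513.8 -305.3] 10.1 0.1078
rack (10739, array([ 499.6, -375.2]), array([ 99.5, 210.4]), 1.3, 0.0222)
```

View pics/w12.png

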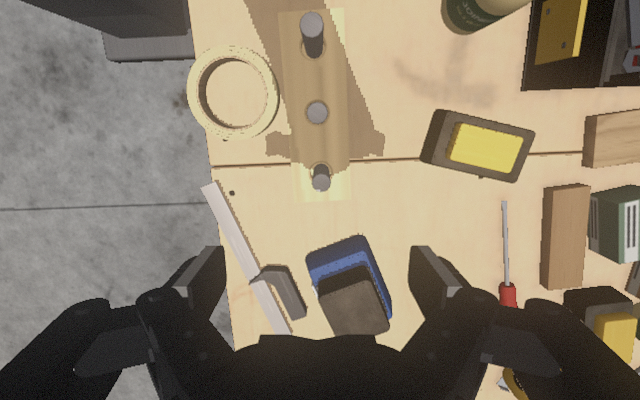

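The short post is at (320,180) in the picture, at world (0.516,-0.444).

Emit:
send_rows:
  deltas: [-0.14, 0.15, 1, 0, 0, 0, 1, 0, 0, 0, 1, 0, 0, 0, 1, 0, 0, 0, 1, 0]

```text
time: 62.7
position: [0.5164, -0.4461, 0.1627]
orientation: [0.722, 0.692, -0.002, -0.006]
force: [-0.4, -0.4, 0.3]
finger_gap: 0.0852
grip_force: 0.0
```

Emit:
send_rows:
  deltas: [0, 0, 1, 0, 0, 0, 1, 0, 0, 0, 1, 0, 0, 0, 1, 0, 0, 0, 0.83, 0]

```text
time: 63.32
position: [0.5155, -0.4455, 0.0664]
orientation: [0.722, 0.692, -0.002, -0.006]
force: [0.2, 0.3, -0.3]
finger_gap: 0.0854
grip_force: 0.0
```

Emit:
send_rows:
  deltas: [0, 0, 0, 0, 0, 0, 0, 0, 0, 0, 0, 0, 0, 0, 0, 0, 0, 0, 0, 0]

```text
time: 63.95
position: [0.5158, -0.4457, 0.0682]
orientation: [0.722, 0.692, -0.002, -0.005]
force: [0.4, -0.1, -0.0]
finger_gap: 0.0853
grip_force: 0.0
```

Emit:
send_rows:
  deltas: [0, 0, 0, 0, 0, 0, 0, 0, 0, 0, 0, 0, 0, 0, 0, 0, 0, 0, 0, 0]
  jaw: 255
  squeeze: 50

```text
time: 64.58
position: [0.5156, -0.4457, 0.0679]
orientation: [0.722, 0.692, -0.002, -0.006]
force: [0.7, 0.1, 1.1]
finger_gap: 0.0185
grip_force: 48.7
```

Emit:
send_rows:
  deltas: [0, 0, 0, 0, 0, 0, 0, 0, 0, 0, 0, 0, 0, 0, 0, 0, 0, 0, 0, 0]

```text
time: 65.2
position: [0.5156, -0.4457, 0.0679]
orientation: [0.722, 0.692, -0.002, -0.006]
force: [0.7, 0.2, 1.0]
finger_gap: 0.0186
grip_force: 48.7
```

Emit:
send_rows:
  deltas: [0, 0, -0.5, 0, 0, 0, -1, 0, 0, 0, -1, 0, 0, 0, -1, 0, 0, 0, -1, 0]

```text
time: 65.82
position: [0.5167, -0.4463, 0.1598]
orientation: [0.722, 0.692, -0.002, -0.005]
force: [-0.3, -0.9, -0.9]
finger_gap: 0.0182
grip_force: 48.8
```

Emit:
send_rows:
  deltas: [0, 0, -1, 0, 0, 0, -1, 0, 0, 0, -1, 0, 0, 0, -1, 0, 0, 0, -0.9, 0]

```text
time: 66.45
position: [0.5176, -0.4468, 0.2572]
orientation: [0.722, 0.692, -0.002, -0.005]
force: [-0.3, 0.5, -1.7]
finger_gap: 0.0186
grip_force: 48.8
```

Emit:
send_rows:
  deltas: [1, 0.12, 0, 0, 1, 0.12, 0, 0, 1, 0.12, 0, 0, 1, 0.12, 0, 0, 1, 0.12, 0, 0]

```text
time: 67.08
position: [0.534, -0.3466, 0.2567]
orientation: [0.722, 0.692, -0.002, -0.006]
force: [0.1, 0.0, -0.2]
finger_gap: 0.0185
grip_force: 48.8
```

Emit:
send_rows:
  deltas: [1, 0.12, 0, 0, 1, 0.12, 0, 0, 1, 0.12, 0, 0, 1, 0.12, 0, 0, 1, 0.12, 0, 0]

```text
time: 67.7
position: [0.5503, -0.2472, 0.2571]
orientation: [0.722, 0.692, -0.002, -0.006]
force: [-0.4, 0.2, -0.7]
finger_gap: 0.0186
grip_force: 48.8
```

Emit:
send_rows:
  deltas: [1, 0.12, 0, 0, 1, 0.12, 0, 0, 1, 0.12, 0, 0, 1, 0.12, 0, 0, 1, 0.12, 0, 0]

```text
time: 68.32
position: [0.5666, -0.1479, 0.2574]
orientation: [0.722, 0.692, -0.002, -0.006]
force: [0.3, -0.6, -1.2]
finger_gap: 0.0182
grip_force: 48.8
```

Emit:
send_rows:
  deltas: [1, 0.12, 0, 0, 1, 0.12, 0, 0, 1, 0.12, 0, 0, 1, 0.12, 0, 0, 1, 0.12, 0, 0]

```text
time: 68.95
position: [0.583, -0.0478, 0.2572]
orientation: [0.722, 0.692, -0.002, -0.006]
force: [0.3, 0.7, -1.0]
finger_gap: 0.0186
grip_force: 48.8
```

Emit:
send_rows:
  deltas: [0, 0, 0, 0, 0, 0, 0, 0, 0, 0, 0, 0, 0, 0, 0, 0, 0, 0, 0, 0]

```text
time: 69.58
position: [0.5827, -0.0495, 0.2573]
orientation: [0.722, 0.691, -0.002, -0.006]
force: [0.1, -0.2, -1.1]
finger_gap: 0.0189
grip_force: 48.8
```

Run:
```python
from h import *
s=arm.get_state(); print(s['position'],psi(),s['orientation'].round(4),s['joints'].round(2))
im,d,K,E=grab('wrist'); save(im,'w13.png')
for n,c in(('L',(.600,.0554)),('R',(.612,-.104))): print(n,hole(d,K,E,c))
box(world(d,K,E),'beam',.52,.7,-.2,.16,.071,.079)
```

```text
[ 0.58269711 -0.04954874  0.25728156] 1.615 [ 0.7224  0.6915 -0.002  -0.0055] [-0.53  0.74  1.    1.71 -0.69  1.11  0.65]
L (array([599.3,  55.6]), array([599.4,  55.5,  12.8]), np.int64(574), 0.044)
R (array([ 612.1, -101.1]), array([ 611. , -102.7,   12.4]), np.int64(314), 0.03)
beam (21739, array([605.5, -24.2]), array([ 90.2, 280.4]), 4.3, 0.0751)
```

View pics/w13.png

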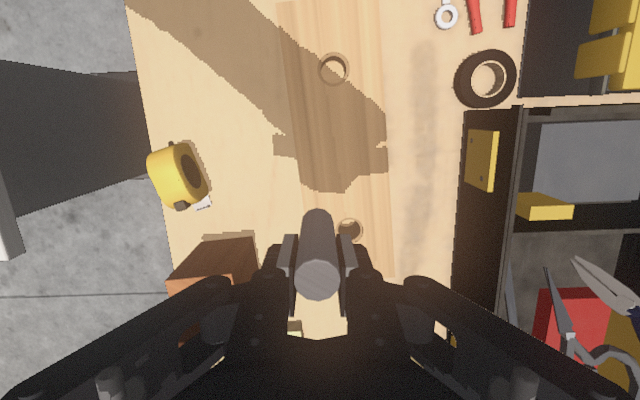

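This view shows the left bore clearly at (333,68), with the post upright in the jaws. I'll move over it and lower to just above the mouth.

Emit:
send_rows:
  deltas: [1, 0.14, 0, 0, 1, 0.14, 0, 0, 1, 0.14, 0, 0, 1, 0.14, 0, 0, 1, 0.14, 0, 0]

```text
time: 70.25
position: [0.6013, 0.052, 0.2575]
orientation: [0.722, 0.692, -0.002, -0.006]
force: [-0.3, 0.3, -1.3]
finger_gap: 0.0187
grip_force: 48.8
```

Emit:
send_rows:
  deltas: [0.19, 0, 0, 0, 0, 0, 0, 0, 0, 0, 1, 0, 0, 0, 1, 0, 0, 0, 1, 0]

```text
time: 70.88
position: [0.5999, 0.054, 0.1955]
orientation: [0.722, 0.691, -0.003, -0.006]
force: [-0.1, 0.4, -0.3]
finger_gap: 0.0191
grip_force: 48.9
```

Emit:
send_rows:
  deltas: [0, 0, 1, 0, 0, 0, 1, 0, 0, 0, 0.7, 0, 0, 0, 0, 0, 0, 0, 0, 0]

```text
time: 71.5
position: [0.6005, 0.0544, 0.1441]
orientation: [0.722, 0.692, -0.002, -0.005]
force: [0.1, -0.6, -0.3]
finger_gap: 0.0182
grip_force: 48.9
```

Run:
```python
from h import *
s=arm.get_state(); print(s['position'],psi(),s['orientation'].round(4),s['force'])
im,d,K,E=grab('wrist'); 
# post top cap centre (z ~ TCP+0.010) in hand
w=world(d,K,E); p=s['position']; t=w[(np.hypot(w[:,0]-p[0],w[:,1]-p[1])<.02)&(np.abs(w[:,2]-p[2]-.010)<.005)]
print(len(t)); c,r=cv2.minEnclosingCircle((t[:,:2]*1000).astype(np.float32)); print(c,r)
print('L',hole(d,K,E,(.5994,.0556)))
```

```text
[0.60049866 0.0543766  0.1441345 ] 1.614 [ 0.7221  0.6917 -0.0017 -0.0051] [ 0.1217408  -0.58243884 -0.2777498 ]
2485
(600.6363525390625, 58.01323318481445) 19.12138557434082
L (array([600.2,  62.3]), array([600. ,  57.2,  12.4]), np.int64(404), 0.044)
```

Emit:
send_rows:
  deltas: [0, -0.04, 0.3, 0, 0, 0, 0.3, 0, 0, 0, 0.3, 0, 0, 0, 0.1, 0, 0, 0, 0, 0]

```text
time: 72.18
position: [0.5989, 0.0547, 0.1234]
orientation: [0.722, 0.692, -0.002, -0.006]
force: [0.4, -0.9, -1.5]
finger_gap: 0.0189
grip_force: 48.8
```

Emit:
send_rows:
  deltas: [0, 0, 0.3, 0, 0, 0, 0.3, 0, 0, 0, 0.15, 0, 0, 0, 0.1, 0, 0, 0, 0, 0]

```text
time: 72.8
position: [0.5989, 0.0548, 0.1065]
orientation: [0.722, 0.692, -0.002, -0.006]
force: [0.2, -0.6, -1.0]
finger_gap: 0.0184
grip_force: 48.8
```

Next I'll touch the bottom, release and rise.

Emit:
send_rows:
  deltas: [0, 0, 0.1, 0, 0, 0, 0, 0, 0, 0, 0, 0, 0, 0, 0, 0, 0, 0, 0, 0]

```text
time: 73.42
position: [0.5989, 0.0548, 0.1048]
orientation: [0.722, 0.692, -0.002, -0.005]
force: [0.3, -0.4, 3.6]
finger_gap: 0.0186
grip_force: 49.2
```

Emit:
send_rows:
  deltas: [0, 0, 0, 0, 0, 0, 0, 0, 0, 0, 0, 0, 0, 0, 0, 0, 0, 0, 0, 0]
  jaw: 130

```text
time: 74.05
position: [0.5988, 0.0548, 0.1046]
orientation: [0.722, 0.692, -0.002, -0.006]
force: [0.3, 0.2, 0.8]
finger_gap: 0.0417
grip_force: 0.0
```

Emit:
send_rows:
  deltas: [0, 0, -1, 0, 0, 0, -1, 0, 0, 0, -1, 0, 0, 0, -1, 0, 0, 0, -1, 0]

```text
time: 74.68
position: [0.5999, 0.0543, 0.2063]
orientation: [0.722, 0.692, -0.002, -0.005]
force: [0.3, 0.4, -0.6]
finger_gap: 0.0418
grip_force: 0.0
```

Emit:
send_rows:
  deltas: [-1, -0.12, -1, 0, -1, -0.12, -1, 0, -1, -0.12, -0.5, 0, -1, -0.12, 0, 0, -1, -0.12, 0, 0]
  jaw: 0

```text
time: 75.3
position: [0.5834, -0.0468, 0.2536]
orientation: [0.722, 0.691, -0.002, -0.006]
force: [1.1, -0.2, -0.1]
finger_gap: 0.0855
grip_force: 0.0
```

Run:
```python
from h import *
s=arm.get_state(); print(s['position'],psi())
im,d,K,E=grab('wrist'); w=world(d,K,E)
t=w[(np.hypot(w[:,0]-.5994,w[:,1]-.0556)<.03)&(w[:,2]>.105)]
z=np.percentile(t[:,2],90); t2=t[np.abs(t[:,2]-z)<.003]; c,r=cv2.minEnclosingCircle((t2[:,:2]*1000).astype(np.float32)); print('short top',z,c,r,len(t2))
print('R',hole(d,K,E,(.6118,-.1035)))
```

```text
[ 0.58338061 -0.04675753  0.25362861] 1.614
short top 0.11598343733059605 (597.5698852539062, 55.75490951538086) 9.851115226745605 517
R (array([ 611.3, -102.6]), array([ 611.5, -102.3,   12.9]), np.int64(383), 0.03)
```

The short post's top is at z=0.116, which is 40–41 mm above the beam, and centred. The medium post is next.

Emit:
send_rows:
  deltas: [-1, -0.16, 0, 0, -1, -0.16, 0, 0, -1, -0.16, 0, 0, -1, -0.16, 0, 0, -1, -0.16, 0, 0]

```text
time: 75.97
position: [0.5635, -0.146, 0.254]
orientation: [0.722, 0.692, -0.002, -0.005]
force: [0.2, -0.6, 1.4]
finger_gap: 0.0855
grip_force: 0.0
```

Emit:
send_rows:
  deltas: [-1, -0.16, 0, 0, -1, -0.16, 0, 0, -1, -0.16, 0, 0, -1, -0.16, 0, 0, -1, -0.16, 0, 0]

```text
time: 76.6
position: [0.5431, -0.2452, 0.2536]
orientation: [0.722, 0.692, -0.002, -0.006]
force: [0.1, 0.1, -0.2]
finger_gap: 0.0854
grip_force: 0.0
```

Emit:
send_rows:
  deltas: [-1, -0.16, 0, 0, -1, -0.16, 0, 0, -1, -0.16, 0, 0, -1, -0.16, 0, 0, -1, -0.16, 0, 0]

```text
time: 77.22
position: [0.5227, -0.3443, 0.2533]
orientation: [0.722, 0.692, -0.002, -0.006]
force: [-0.3, -0.3, -0.5]
finger_gap: 0.0851
grip_force: 0.0
```

Emit:
send_rows:
  deltas: [-1, -0.15, 0, 0, -0.6, -0.1, 0, 0, 0, 0, 0, 0, 0, 0, 0, 0, 0, 0, 0, 0]

```text
time: 77.85
position: [0.5174, -0.3738, 0.2531]
orientation: [0.722, 0.692, -0.002, -0.006]
force: [0.3, -0.8, -0.2]
finger_gap: 0.0855
grip_force: 0.0
```

Run:
```python
from h import *
s=arm.get_state(); print(s['position'],psi())
im,d,K,E=grab('wrist'); posts(world(d,K,E))
```

```text
[ 0.51736725 -0.3737802   0.25310762] 1.612
0.093 345 [ 515.4 -375.2] 10.1 0.0929
0.108 436 [ 513.8 -305.6] 9.9 0.108
```

Emit:
send_rows:
  deltas: [-0.12, 0, 1, 0, 0, 0, 1, 0, 0, 0, 1, 0, 0, 0, 1, 0, 0, 0, 1, 0]

```text
time: 78.53
position: [0.5155, -0.3765, 0.1515]
orientation: [0.722, 0.692, -0.002, -0.006]
force: [0.2, -0.6, 0.9]
finger_gap: 0.0851
grip_force: 0.0
```

Emit:
send_rows:
  deltas: [0, 0, 1, 0, 0, 0, 1, 0, 0, 0, 1, 0, 0, 0, 0.55, 0, 0, 0, 0, 0]

```text
time: 79.15
position: [0.5146, -0.376, 0.0813]
orientation: [0.722, 0.692, -0.002, -0.006]
force: [-0.6, -0.9, 0.5]
finger_gap: 0.0857
grip_force: 0.0
```

Emit:
send_rows:
  deltas: [0, 0, 0, 0, 0, 0, 0, 0, 0, 0, 0, 0, 0, 0, 0, 0, 0, 0, 0, 0]
  jaw: 255

```text
time: 79.78
position: [0.5152, -0.3764, 0.0827]
orientation: [0.722, 0.692, -0.002, -0.005]
force: [0.5, 0.5, 4.1]
finger_gap: 0.0186
grip_force: 48.9
```

Emit:
send_rows:
  deltas: [0, 0, 0, 0, 0, 0, 0, 0, 0, 0, 0, 0, 0, 0, 0, 0, 0, 0, 0, 0]

```text
time: 80.4
position: [0.5152, -0.3764, 0.0827]
orientation: [0.722, 0.692, -0.002, -0.005]
force: [-0.1, -0.1, 4.9]
finger_gap: 0.0187
grip_force: 49.0
```

Emit:
send_rows:
  deltas: [0, 0, -0.5, 0, 0, 0, -1, 0, 0, 0, -1, 0, 0, 0, -1, 0, 0, 0, -1, 0]

```text
time: 81.03
position: [0.516, -0.3769, 0.174]
orientation: [0.722, 0.692, -0.002, -0.005]
force: [-0.6, -0.2, -0.6]
finger_gap: 0.0185
grip_force: 48.8
```

Emit:
send_rows:
  deltas: [0, 0, -1, 0, 0, 0, -1, 0, 0, 0, -1, 0, 0, 0, -1, 0, 0, 0, -0.9, 0]

```text
time: 81.65
position: [0.5169, -0.3773, 0.2716]
orientation: [0.722, 0.692, -0.002, -0.005]
force: [0.2, 0.7, -0.6]
finger_gap: 0.019
grip_force: 48.8
```

Emit:
send_rows:
  deltas: [1, 0.3, 0, 0, 1, 0.3, 0, 0, 1, 0.3, 0, 0, 1, 0.3, 0, 0, 1, 0.3, 0, 0]

```text
time: 82.28
position: [0.5514, -0.278, 0.2709]
orientation: [0.722, 0.692, -0.002, -0.006]
force: [-0.1, -0.7, -0.8]
finger_gap: 0.0189
grip_force: 48.8
```

Emit:
send_rows:
  deltas: [1, 0.3, 0, 0, 1, 0.3, 0, 0, 1, 0.3, 0, 0, 1, 0.3, 0, 0, 1, 0.3, 0, 0]

```text
time: 82.9
position: [0.5859, -0.1787, 0.2705]
orientation: [0.722, 0.692, -0.002, -0.006]
force: [0.1, 0.6, -1.5]
finger_gap: 0.0185
grip_force: 48.8
```

Emit:
send_rows:
  deltas: [1, 0.3, 0, 0, 1, 0.3, 0, 0, 1, 0.34, 0, 0, 0.8, 0.3, 0, 0, 0, 0, 0, 0]

```text
time: 83.52
position: [0.6143, -0.1033, 0.2703]
orientation: [0.721, 0.693, -0.002, -0.006]
force: [0.3, -0.3, -1.0]
finger_gap: 0.0187
grip_force: 48.8
```

Emit:
send_rows:
  deltas: [0, 0, 1, 0, 0, 0, 1, 0, 0, 0, 1, 0, 0, 0, 1, 0, 0, 0, 0, 0]

```text
time: 84.15
position: [0.6115, -0.1043, 0.1884]
orientation: [0.722, 0.692, -0.003, -0.007]
force: [-0.5, 0.6, -0.5]
finger_gap: 0.0186
grip_force: 48.9
```

Emit:
send_rows:
  deltas: [0, 0, 1, 0, 0, 0, 0.5, 0, 0, 0, 0, 0, 0, 0, 0, 0, 0, 0, 0, 0]

```text
time: 84.78
position: [0.6127, -0.1048, 0.1612]
orientation: [0.722, 0.692, -0.002, -0.005]
force: [-0.8, 0.4, -1.1]
finger_gap: 0.0186
grip_force: 48.9
```

Emit:
send_rows:
  deltas: [0, -0.03, 0.3, 0, 0, 0, 0.3, 0, 0, 0, 0.3, 0, 0, 0, 0.1, 0, 0, 0, 0, 0]

```text
time: 85.4
position: [0.6115, -0.1044, 0.1404]
orientation: [0.722, 0.692, -0.002, -0.006]
force: [0.2, -0.2, -1.7]
finger_gap: 0.0187
grip_force: 48.9
```

Emit:
send_rows:
  deltas: [0, 0, 0.25, 0, 0, 0, 0.25, 0, 0, 0, 0, 0, 0, 0, 0, 0, 0, 0, 0, 0]

```text
time: 86.02
position: [0.6115, -0.1045, 0.1308]
orientation: [0.722, 0.692, -0.002, -0.005]
force: [-0.3, 0.0, -0.9]
finger_gap: 0.0187
grip_force: 48.9
```

Emit:
send_rows:
  deltas: [0, 0, 0.4, 0, 0, 0, 0.4, 0, 0, 0, 0.3, 0, 0, 0, 0.1, 0, 0, 0, 0, 0]

```text
time: 86.65
position: [0.611, -0.1043, 0.1064]
orientation: [0.722, 0.692, -0.002, -0.006]
force: [0.6, -0.1, -0.2]
finger_gap: 0.0188
grip_force: 48.8
```

Emit:
send_rows:
  deltas: [0, 0, 0.1, 0, 0, 0, 0, 0, 0, 0, 0, 0, 0, 0, 0, 0, 0, 0, 0, 0]

```text
time: 87.28
position: [0.6112, -0.1043, 0.1048]
orientation: [0.722, 0.692, -0.002, -0.005]
force: [-0.2, 0.3, 0.3]
finger_gap: 0.0187
grip_force: 49.1
```

Bottom reached. I'll release, rise, and check everything.

Emit:
send_rows:
  deltas: [0, 0, 0, 0, 0, 0, 0, 0, 0, 0, 0, 0, 0, 0, 0, 0, 0, 0, 0, 0]
  jaw: 130

```text
time: 87.9
position: [0.6111, -0.1043, 0.1046]
orientation: [0.722, 0.692, -0.002, -0.006]
force: [0.8, 0.2, 0.0]
finger_gap: 0.0418
grip_force: 0.0
```

Emit:
send_rows:
  deltas: [0, 0, -1, 0, 0, 0, -1, 0, 0, 0, -1, 0, 0, 0, -1, 0, 0, 0, -1, 0]

```text
time: 88.52
position: [0.6123, -0.1048, 0.2063]
orientation: [0.722, 0.692, -0.002, -0.005]
force: [-0.1, 0.9, -0.0]
finger_gap: 0.0418
grip_force: 0.0
```

Emit:
send_rows:
  deltas: [-1, -0.5, -1, 0, -1, -0.5, -1, 0, -1, -0.5, -1, 0, -1, -0.5, 0, 0, 0, 0, 0, 0]

```text
time: 89.15
position: [0.5678, -0.1857, 0.2647]
orientation: [0.724, 0.69, -0.002, -0.006]
force: [-0.2, 0.7, 0.1]
finger_gap: 0.0418
grip_force: 0.0
```

Run:
```python
from h import *
s=arm.get_state(); print(s['position'],psi())
def top(w,n,x,y,zmin):
    t=w[(np.hypot(w[:,0]-x,w[:,1]-y)<.03)&(w[:,2]>zmin)&(w[:,2]<zmin+.08)]
    if len(t)<8: print(n,'unseen'); return
    z=np.percentile(t[:,2],85); t2=t[np.abs(t[:,2]-z)<.004]; c,r=cv2.minEnclosingCircle((t2[:,:2]*1000).astype(np.float32)); print(n,z.round(4),np.round(c,1),round(r,1),len(t2))
for cam in('wrist','side'):
    im,d,K,E=grab(cam); w=world(d,K,E); print(cam)
    top(w,'L',.5994,.0556,.1); top(w,'R',.612,-.104,.1); top(w,'rod',.457,-.173,.15); top(w,'long',.5138,-.3055,.095)
    box(w,'collar',.43,.49,-.2,-.14,.1025,.109)
b=w[(np.abs(w[:,0]-.521)<.085)&(np.abs(w[:,1]-.336)<.085)&(w[:,2]>.02)]; print('bin content zmax',np.percentile(b[:,2],98),len(b))
b=w[(w[:,0]>.36)&(w[:,0]<.53)&(w[:,1]>.02)&(w[:,1]<.2)&(w[:,2]>.012)]; print('bench front leftovers',len(b))
for l in('offcut_block_1','offcut_flat'):
    for r in arm.cut_out('side',l)[:3]: print(l,round(r['conf'],2),np.median(world(d,K,E,r['mask']),0).round(3))
```

```text
[ 0.56776257 -0.18567474  0.2647089 ] 1.618
wrist
L unseen
R 0.1157 [ 610.1 -102.9] 10.1 461
rod 0.1675 [ 454.5 -172.6] 13.9 784
long 0.1084 [ 514.3 -304.9] 9.7 207
collar (432, array([ 458.4, -170.5]), array([26.7, 35.4]), 25.0, 0.106)
side
L 0.1169 [599.8  52.9] 12.7 21
R 0.1174 [ 609.7 -107.6] 10.4 23
rod 0.1688 [ 454.6 -175.9] 13.4 41
long 0.1107 [ 514.9 -308.3] 9.9 33
collar (101, array([ 460. , -171.7]), array([56.7, 59.3]), 89.3, 0.1037)
bin content zmax 0.06867847923186103 399
bench front leftovers 0
offcut_block_1 0.4 [0.49  0.363 0.031]
offcut_flat 0.73 [0.516 0.329 0.065]
```

```bash
python3 -c "
from workcell import arm
print(arm.close_job())"
```

```text
the job is handed in; nothing more can be done
None
```

The job is handed in; I did not get a verdict back. The final camera check showed the offcuts in the bin, the left hole (30 mm) holding the short post and the right hole (45 mm) the medium post, both about 40–41 mm above the beam, with the rod back in its stand and the long post left in the rack.

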